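# Clamp a control board under the probe head of a test jig

## Task

Swing the weighted lift lever on the test jig's head up and back until it parks by its own weight, push the circuit board along its guides until it is fully home against the end stops, then bring the lever forward and down under control so that the spring-loaded probe pins come down gently on the board, and let go. Do not let the lever drop, do not force the board or bear down on the pins beyond the lever's own weight, and leave the other things on the bench where they are.

Things in the scene. Friction and masses are not known exactly. Their poses are not given: they have to be found in the camera images.
- jig: Fixed bench test jig, grey base 236 x 116 mm, top at z 15 mm. Origin on the bench under the middle of the pins; z up, x runs from the loading end (robot side) to the end stops and the 26 mm column behind (axis x = 86 mm). The board slides on two black ledges, top z = 36 mm, open between them, within side guides 65 mm apart, 5 mm above the ledges, x from -116 to +51 mm.
- end_stop (a point): Middle of the stop face, x = 43.5 mm, y = 0, z = 40 mm in the jig's frame: two steel lugs at y = +-24 mm rise 8 mm above the ledges and stop the board's far edge. Axes as the jig's. The board is home when its origin is 41 mm short of this point, at x = 2.5 mm in the jig's frame.
- jig_head: Grey head with lever, ram and black probe block. Axes as the jig; origin on the jig's z axis, 7 mm or less above or below the bench: the head is clamped at another height each time. 52 mm wide, x -22 to +66, underside z = 116 mm. Two rows of pins at x = +-4.5 mm; lever down, the tips reach into the open bed. The weighted lever presses them down with about 18 N; they give 16 N per mm, 6 mm at most.
- board: Green populated circuit board 62 x 82 mm, 70 g, lying flat between the guides at the loading end. Origin at its middle, 1 mm below its 2 mm plate's underside; its y axis (the 82 mm length) points along the jig's x. Tallest part 17 mm, at the far end; the pins land on the bare strip across its middle.
- push_face (a point): Middle of the upright face, 9 mm high and 46 mm long, of the terminal block on the board's end towards the robot; 40 mm from the board's origin, 7.5 mm above it. The plate's edge stands 1 mm further out at its foot. A good place to push. Axes as the board's.
- lever (a joint): Angle of the weighted lift lever about a level pivot along the jig's y; it lifts the pins 17.5 mm per rad. 0 = lever forward, 10 degrees below level; grows as the weight swings up and over; weight right above the pivot at 1.75 rad. Over centre near 1.9, parks by its weight on its stop, 2.2. Else it falls forward. Over a board the pins touch at 0.15 to 1.05 rad; it rests about 0.06 rad lower.
- roller (a point): Middle of the lever's weight: twin steel discs 43 mm across, side by side on a cross pin, together 37 mm wide along the jig's y with flat outer faces, about 0.34 kg, turning freely on the end of the 8 mm lever rod, 85 mm from the pivot. Can be taken across the two flat faces. Only lever and discs stand further forward than the head.
- lever_pivot (a point): Middle of the lever's pivot axis, at x = 17.5 mm, z = 170 mm in the frame of jig_head, held between two cheeks 49 mm wide overall, top 184 mm. Axes as the jig's.
- pliers: Needle-nose pliers 166 x 50 x 10 mm with blue handles, lying on the bench; bystander. Origin at the middle of the underside.
- cleaner: Round black tip cleaner tub with brass wool, 62 mm across, 37 mm high; bystander. Origin at the middle of the underside.
- fine_driver: Thin screwdriver with black handle, 146 x 14 mm, lying on the bench; bystander. Origin at the middle of the underside.
- spool: Spool of solder wire, 56 mm across, 84 mm high, standing; bystander. Origin at the middle of the underside.
Not all that is in view belongs to the job. What is shaped like the board but orange, pink or yellow is not meant.

How it is judged:
On the way, in this order (a step that is already met when the one before it is completed fails the run):
1. the lever is up and parked over centre, holding the pins clear (value of joint lever above 2.1 rad), for 0.3 s.
2. with the lever still parked, the board is home against the end stops (x of board in the frame of jig above 0.001 m and z of board in the frame of jig between 0.033 and 0.037 m and value of joint lever above 2.05 rad), for 0.2 s.
At the end, for the whole second after the job is handed in: The board lies flat on the ledges with its far edge within 1.5 mm of the end stops, the lever is down (below 1.1 rad) and the probe pins rest on the board under the lever's weight alone, 9 to 28 N (x of board in the frame of jig above 0.001 m and z of board in the frame of jig between 0.033 and 0.037 m and contact force between jig_head and board between 9 and 28 N and value of joint lever below 1.1 rad and linear speed of board below 0.01 m/s); the robot touches nothing.
It fails at once if the pins were slammed or forced onto the board (more than 45 N) (contact force between jig_head and board above 45 N).
It fails at once if the board was shoved with more than 35 N (contact force between the arm and board above 35 N).
It fails at once if the board was shoved with more than 35 N (contact force between the fingers and board above 35 N).
It fails at once if a bystander was moved by more than 10 mm (distance of any of pliers, cleaner, fine_driver, spool from where it was at the start of the episode above 0.01 m).
It also fails if it takes over 64 s, if anything falls off the work surface, if the arm or the gripper's body presses on something with over 40 N, if the wrist force passes 120 N, or if a joint passes its speed limit or range.

## Robot

A 6-joint arm with a two-finger parallel gripper is mounted at the origin on the work surface; the furniture and walls round the work are solid. World frame = base frame: x ahead of the robot, y to its left, z up, the work surface at z = 0. Lengths are in m, angles in rad, forces in N, time in s.
With the tool pointing down it reaches from about 0.375 to 0.975 m from the base axis. Payload 3.8 kg.
Tool frame: the origin (TCP) lies between the finger pads; the fingertips stand 8 mm ahead of it and the grasp point (between the pads) lies 11 mm behind it (tcp_to_tips is the distance from the TCP to the fingertips, in m); z points along the fingers, y is the line along which they close (so a half turn about z gives the same grasp; the last joint's range is limited). The gripper opens to 85 mm and grips with 20 to 120 N. Pads are 22 mm wide; open, the fingers measure 114 mm over their backs; the gripper's body (76 mm by 85 mm) begins 54 mm behind the grasp point. The pads swing forward as they close: fully open they stand 13 mm farther back than shut.
Start: joints at [-0.037, 0.264, 1.604, -0, 1.274, -0.037], TCP at [0.675, -0, 0.214] pointing down, gripper open.
Joint ranges: [-2.63, 2.63], [-0.94, 2.18], [0.31, 2.57], [-1.31, 4.45], [0, 2.66], [-2.55, 2.55]. Speed limits (rad/s): [2.57, 2.57, 3.14, 3.14, 3.14, 3.14].

## Interface

Orientations are given as a rotation vector (axis times angle).
In Python, from workcell import * gives the robot as it stands.
- The arm moves only by the tool move_arm, never from a script. Its argument "series" is one flat list of numbers, 7 for each row, row after row: the finger opening in cm, from 0 to 8.54, then the shift along the tool's x, y, z in cm, then the turn, a rotation vector about the tool's x, y, z in degrees. A call has 1 to 5 rows; each row shifts and turns the commanded pose from where the row before left it, along the tool's axes as they then stand; what a row does not reach is not made up. A row lasts 1/8 s, in which the tool goes at most 62.5 mm and 10.7 degrees, less where a joint would pass 70% of its speed; a pose out of reach is approached as far as the arm can. A call is refused whole if a number of a shift passes 6.25 or a number of a turn 10.7, either way. A call with a gripper value outside its range is refused whole. The fingers move at their own pace and stop on an object; "grip_force" is the grip in N (left out, the last holds). Time passes only in rows, so rows that do not move let the fingers close. It gives the time, the measured TCP pose, the force, the opening and the grip force at its end, in the units of the state.
- read_state(): the state, without advancing time (a new reading comes with each control period).
- read_camera(name): name is "scene" or "side" or "wrist"; returns the picture (480x640x3 uint8, red, green, blue); there is no depth.
- calibration(name): a dict with "camera_matrix" (3x3 intrinsics, pixels), "rvec" (rotation vector, rad) and "tvec" (3), from world to camera coordinates, as OpenCV has them. Camera axes: x right, y down, z forward; pixel columns grow to the right and rows downward; lengths in m; the calibration is good to about 2 mm. A picture is of the moment at which its call begins: read the wrist's pose just before it. calibration takes no time and is no camera call; for the wrist camera it gives the pose at the moment of the call.
- finish_job(): hands the job in; it is judged then, once.
The state is a dict: "time": time; "q": joint angles; "joint_vel": joint speeds; "joint_torque": joint torques, N m; "tool_pos": TCP position; "tcp_rot": TCP orientation; "wrist_force": force on the tool from outside, world axes, zero at the start; "torque": the same for the moment, N m; "width": opening from 0.0 (shut) to 1.0 (fully open); "grip_force": force on a finger pad.
Only numpy, scipy, OpenCV 4.12 (cv2) and the standard library are available. Lean on these libraries where they do the work, as an engineer would, in place of code of your own. Each camera call takes 0.05 s, during which the arm holds its last target. There are 200 camera calls.

## Working session

There is one attempt and no reset: what is moved stays moved. The work goes in short steps, Python scripts to look and compute and a tool call to move; the robot and the scene stay as the last step left them, time stands still between calls to the robot, and variables do not carry over. Pictures are saved under pics/ and viewed, at most 10 in all, crops included, and the job is handed in when it is done.

Besides the shell and the picture viewer there is one more tool, called after "Call:" by a JSON object that holds its "method" and its "body". move_arm: Moves the arm, as the interface text tells. Its arguments: {"type":"object","properties":{"series":{"type":"array"},"grip_force":{"type":"number"}},"required":["series"]}

```bash
mkdir -p pics; ls; python3 - <<'E'
from workcell import *
import cv2
s=read_state();print(s)
for n in ["scene","side","wrist"]:
    c=calibration(n);print(n,c)
    im=read_camera(n);cv2.imwrite(f"pics/{n}0.png",im[:,:,::-1])
E
```

```text
pics
{'time': 0.0, 'q': array([-3.69258160e-02,  2.64747840e-01,  1.60540025e+00,  6.04820848e-06,
        1.27368034e+00, -3.69079502e-02]), 'joint_vel': array([ 3.07799740e-05, -3.24056564e-04, -9.57612207e-04,  5.49649022e-04,
       -1.11774910e-03,  1.10832860e-03]), 'joint_torque': array([ 6.10465631e-04, -5.15121067e+01, -3.67308676e+01, -4.07824507e-05,
        1.31324201e-02,  1.46811578e-05]), 'tool_pos': array([6.74224818e-01, 1.14721866e-05, 2.13051465e-01]), 'tcp_rot': array([-2.22030147, -2.22025785,  0.00238208]), 'wrist_force': array([-0.12269988, -0.63916385, -0.04621599]), 'torque': array([-0.01996276,  0.03665875, -0.04636635]), 'grip_force': 0.0, 'width': 1.0003046471440926}
scene {'camera_matrix': array([[578.64017694,   0.        , 320.44541736],
       [  0.        , 578.64017694, 229.20231187],
       [  0.        ,   0.        ,   1.        ]]), 'rvec': array([ 1.18634841, -2.12997842,  1.14577504]), 'tvec': array([0.31157844, 0.36103947, 0.94404032])}
side {'camera_matrix': array([[532.11197526,   0.        , 322.59294469],
       [  0.        , 532.11197526, 249.81415055],
       [  0.        ,   0.        ,   1.        ]]), 'rvec': array([ 2.00761254, -0.45651993,  0.26970946]), 'tvec': array([-0.48411503,  0.24139556,  1.1843828 ])}
wrist {'camera_matrix': array([[337.69206089,   0.        , 320.59147264],
       [  0.        , 337.69206089, 242.56443225],
       [  0.        ,   0.        ,   1.        ]]), 'rvec': array([-2.83201425e+00, -9.42344507e-04,  3.69171502e-03]), 'tvec': array([-0.67456354, -0.039152  ,  0.37997209])}
```

View pics/scene0.png

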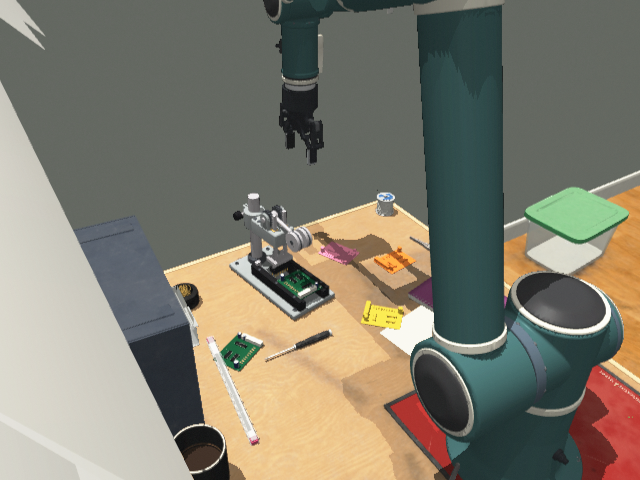

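View pics/side0.png

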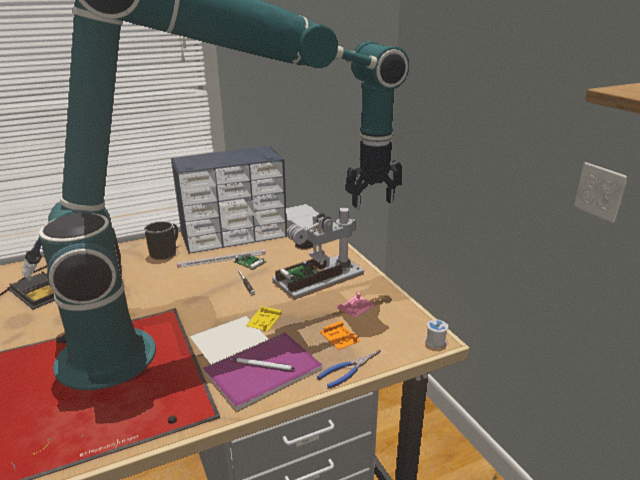

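View pics/wrist0.png

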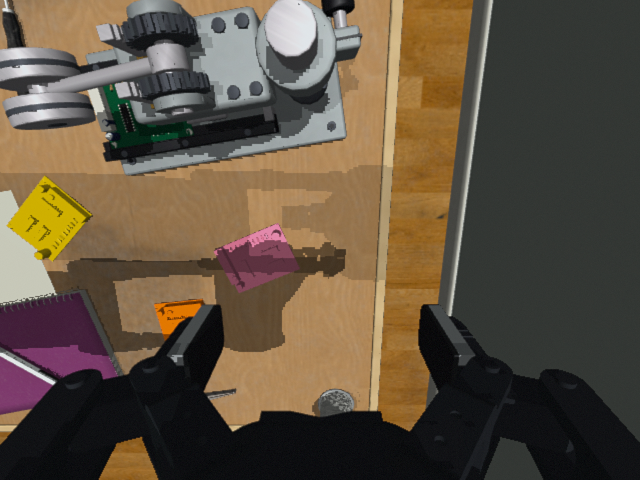

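Call:
{"method": "move_arm", "body": {"series": [8.5, 3, -5, -5, 0, 0, 0, 8.5, 3, -5, -5, 0, 0, 0, 8.5, 0, 0, 0, 0, 0, 0, 8.5, 0, 0, 0, 0, 0, 0]}}

```text
time: 0.65
tool_pos: [0.5936, 0.0488, 0.2955]
tcp_rot: [2.221, 2.222, 0.0]
wrist_force: [0.3, 0.9, -0.2]
width: 0.995
grip_force: 0.0
```

```bash
cat > h.py <<'E'
from workcell import *
import cv2, numpy as np, pickle
def snap(n,name):
    c=calibration(n); im=read_camera(n)
    cv2.imwrite(f"pics/{name}.png",im[:,:,::-1]); pickle.dump(c,open(f"pics/{name}.pkl","wb")); return im
def ray(c,uv):
    R=cv2.Rodrigues(np.array(c["rvec"]))[0]; C=-R.T@c["tvec"]
    d=R.T@np.linalg.inv(c["camera_matrix"])@np.array([*uv,1.]); return C,d/np.linalg.norm(d)
def onz(c,uv,z):
    C,d=ray(c,uv); return C+d*(z-C[2])/d[2]
def tri(*cu):
    A=0;b=0
    for c,uv in cu:
        C,d=ray(c,uv);P=np.eye(3)-np.outer(d,d);A=A+P;b=b+P@C
    X=np.linalg.solve(A,b)
    return X,[np.linalg.norm(np.cross(X-ray(c,u)[0],ray(c,u)[1])) for c,u in cu]
def load(name): return pickle.load(open(f"pics/{name}.pkl","rb"))
E
python3 - <<'E'
from h import *
snap("wrist","w1"); s=read_state(); print(s['tool_pos'],s['time'])
E
```

```text
[0.59341325 0.04851425 0.29441276] 0.7
```

View pics/w1.png

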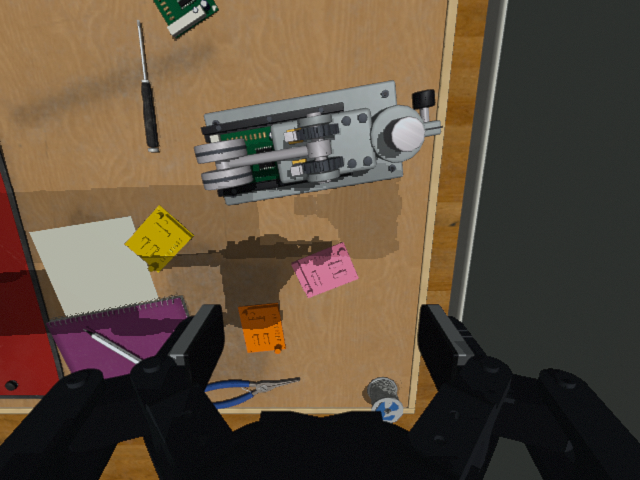

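```bash
python3 - <<'E'
import cv2
a=cv2.imread("pics/w1.png")[75:215,190:450]
cv2.imwrite("pics/c1.png",cv2.resize(a,None,fx=3,fy=3,interpolation=cv2.INTER_CUBIC))
E
```

```text
(no output)
```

View pics/c1.png

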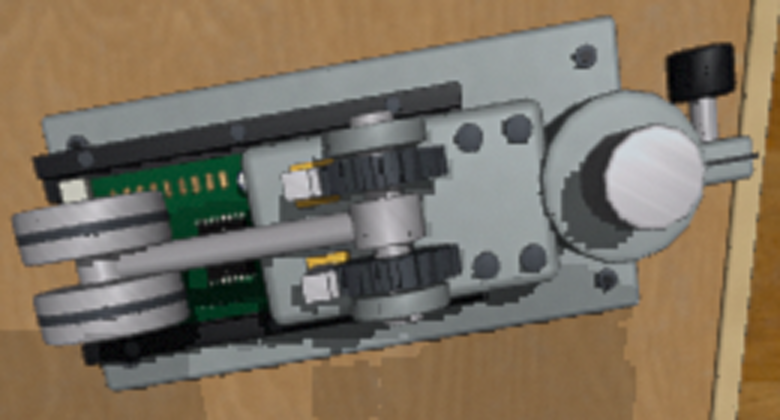

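```bash
python3 - <<'E'
from h import *
import cv2
c1=load("w1")
s=dict(camera_matrix=c1["camera_matrix"],rvec=np.array([-2.83201425e+00, -9.42344507e-04,  3.69171502e-03]),tvec=np.array([-0.67456354, -0.039152  ,  0.37997209]))
pickle.dump(s,open("pics/wrist0.pkl","wb"))
f=lambda u,v:(190+u/3,75+v/3)
print("col",tri((s,(292,27)),(c1,f(655,177))))
print("roll",tri((s,(43,87)),(c1,f(102,265))))
print("piv",tri((s,(168,55)),(c1,f(388,222))))
P=[onz(c1,f(*p),.015) for p in [(43,118),(615,17),(637,300),(112,388)]]
for i in range(4): print(P[i],np.linalg.norm(P[i]-P[(i+1)%4]),np.degrees(np.arctan2(*(P[(i+1)%4]-P[i])[1::-1])))
a=cv2.imread("pics/wrist0.png")[0:190,0:380]
cv2.imwrite("pics/c0.png",cv2.resize(a,None,fx=2.1,fy=2.1,interpolation=cv2.INTER_CUBIC))
snap("scene","s1");snap("side","d1")
b=cv2.imread("pics/s1.png")[180:330,220:350];d=cv2.imread("pics/d1.png")[190:300,260:380]
cv2.imwrite("pics/c2.png",np.hstack([cv2.resize(b,(390,450)),cv2.resize(d,(410,450),interpolation=cv2.INTER_CUBIC)]))
E
```

```text
col (array([0.66109986, 0.12793647, 0.1850908 ]), [np.float64(0.00019518464718808074), np.float64(0.00019518464718820032)])
roll (array([0.51129355, 0.1044178 , 0.15554698]), [np.float64(0.0009109469016260216), np.float64(0.0009109469016259164)])
piv (array([0.59402276, 0.11738744, 0.17295725]), [np.float64(0.0012924327153650032), np.float64(0.00129243271536501)])
[0.45270232 0.15063303 0.015     ] 0.2327486810248893 9.267388821037438
[0.68241306 0.18811537 0.015     ] 0.1115188992522471 -81.28357560398283
[0.6993131  0.07788446 0.015     ] 0.23107513439211053 -170.4527212222119
[0.47143857 0.03955801 0.015     ] 0.11264416005517151 99.57458002629657
```

View pics/c0.png

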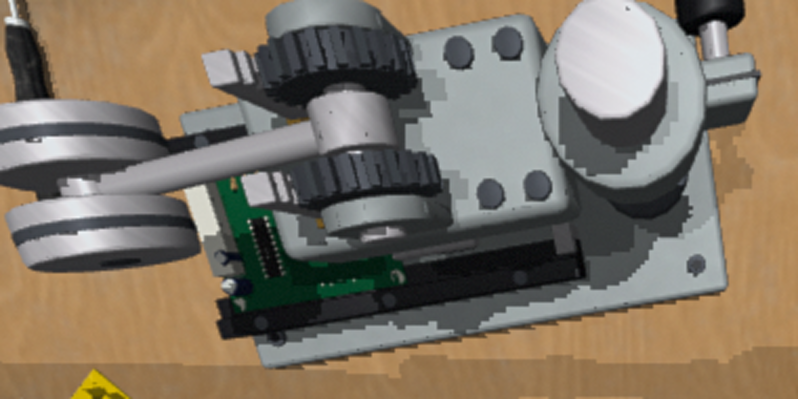

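View pics/c2.png

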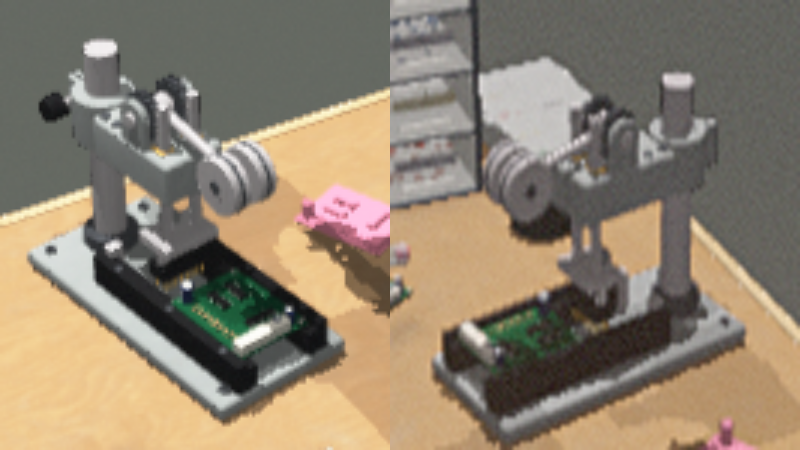

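Call:
{"method": "move_arm", "body": {"series": [8.5, 0, 0, 0, 0, 0, -10, 8.5, 0, 0, 0, 0, 0, -10, 8.5, 0, 0, 0, 0, 0, -10, 8.5, 0, 0, 0, 0, 0, -10, 8.5, 0, 0, 0, 0, 0, -10]}}

```text
time: 1.42
tool_pos: [0.5936, 0.0482, 0.2937]
tcp_rot: [-1.066, -2.952, 0.002]
wrist_force: [-0.2, 0.1, 0.3]
width: 0.993
grip_force: 0.0
```

Call:
{"method": "move_arm", "body": {"series": [8.5, 0, 0, 0, 0, 0, -10, 8.5, 0, 0, 0, 0, 0, -10, 8.5, 0, 0, 0, 0, 0, -10, 8.5, 0, 0, 0, 0, 0, -10, 8.5, 0, 0, 0, 0, 0, -9]}}

```text
time: 2.05
tool_pos: [0.5936, 0.0481, 0.2937]
tcp_rot: [0.253, -3.128, 0.0]
wrist_force: [0.5, -0.1, -0.1]
width: 0.993
grip_force: 0.0
```

```bash
cat >> h.py <<'E'
from scipy.spatial.transform import Rotation as Ro
O=np.array([.5766,.1143,0]); YAW=np.radians(9.1)
J=Ro.from_euler('z',YAW).as_matrix()
def rep(target=None):
    s=read_state(); R=Ro.from_rotvec(s['tcp_rot']).as_matrix(); p=s['tool_pos']
    print("t",round(s['time'],2),"tcp jig",np.round(J.T@(p-O)*1000,1),"F",np.round(s['wrist_force'],1),"w",round(s['width'],3),"g",round(s['grip_force'],1))
    print("tool axes in jig\n",np.round(J.T@R,3))
    if target is not None: print("shift cm in tool",np.round(R.T@(O+J@np.array(target)/1000-p)*100,2))
E
python3 -c "
from h import *
rep([-66,0,215])"
```

```text
t 2.05 tcp jig [  6.3 -68.  293.7] F [ 0.5 -0.1 -0.1] w 0.993 g 0.0
tool axes in jig
 [[-1.    -0.003 -0.003]
 [-0.003  1.     0.   ]
 [ 0.003  0.    -1.   ]]
shift cm in tool [7.19 6.82 7.9 ]
```

Call:
{"method": "move_arm", "body": {"series": [8.5, 2.4, 2.3, 2, 0, 0, 0, 8.5, 2.4, 2.3, 2, 0, 0, 0, 8.5, 2.4, 2.2, 2, 0, 0, 0, 8.5, 0, 0, 1.5, 0, 0, 0, 8.5, 0, 0, 0, 0, 0, 0]}}

```text
time: 2.68
tool_pos: [0.5112, 0.1041, 0.2184]
tcp_rot: [0.246, -3.128, 0.001]
wrist_force: [-0.4, -0.1, 0.1]
width: 0.996
grip_force: 0.0
```

```bash
python3 - <<'E'
from h import *
snap("wrist","w2")
rep([-66,0,145])
E
```

```text
t 2.73 tcp jig [-6.520e+01  1.000e-01  2.197e+02] F [0.8 0.7 0.6] w 0.996 g 0.0
tool axes in jig
 [[-1.     0.002 -0.002]
 [ 0.002  1.    -0.   ]
 [ 0.002 -0.    -1.   ]]
shift cm in tool [ 0.06 -0.01  7.47]
```

View pics/w2.png

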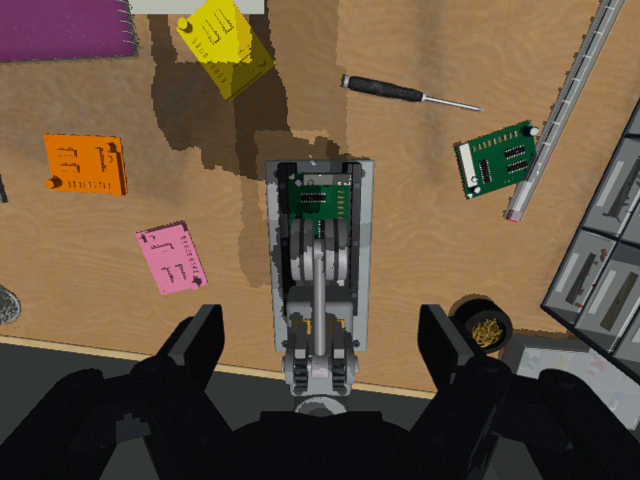

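Call:
{"method": "move_arm", "body": {"series": [8.5, 0, 0, 2.5, 0, 0, 0, 8.5, 0, 0, 2.5, 0, 0, 0, 8.5, 0, 0, 2.4, 0, 0, 0, 8.5, 0, 0, 0, 0, 0, 0]}}

```text
time: 3.22
tool_pos: [0.5115, 0.1039, 0.1454]
tcp_rot: [0.245, -3.129, 0.001]
wrist_force: [0.4, 1.1, -0.3]
width: 0.992
grip_force: 0.0
```

Call:
{"method": "move_arm", "body": {"series": [3, 0, 0, 0, 0, 0, 0, 3, 0, 0, 0, 0, 0, 0, 3, 0, 0, 0, 0, 0, 0, 3, 0, 0, 0, 0, 0, 0, 3, 0, 0, 0, 0, 0, 0], "grip_force": 40}}

```text
time: 3.85
tool_pos: [0.5131, 0.104, 0.148]
tcp_rot: [-0.247, 3.129, -0.002]
wrist_force: [1.8, -5.1, 5.3]
width: 0.414
grip_force: 44.1
```

```bash
python3 - <<'E'
from h import *
rep()
E
```

```text
t 3.85 tcp jig [-6.44e+01 -1.00e-01  1.48e+02] F [ 1.8 -5.1  5.3] w 0.414 g 44.1
tool axes in jig
 [[-1.     0.001  0.003]
 [ 0.001  1.    -0.002]
 [-0.003 -0.002 -1.   ]]
```

```bash
python3 - <<'E'
import numpy as np
a=np.append(np.linspace(0,2.0,21),[2.07,2.14])
x=17.5-85*np.cos(a-np.radians(10));z=85*np.sin(a-np.radians(10))
X=np.round(-(x-x[0])/10,2);Z=np.round(-(z-z[0])/10,2)
for i in range(len(a)-1): print(round(a[i+1],2),round(X[i+1]-X[i],2),round(Z[i+1]-Z[i],2))
E
```

```text
0.1 0.11 -0.84
0.2 0.02 -0.85
0.3 -0.07 -0.85
0.4 -0.15 -0.84
0.5 -0.23 -0.81
0.6 -0.31 -0.79
0.7 -0.39 -0.76
0.8 -0.46 -0.71
0.9 -0.53 -0.67
1.0 -0.6 -0.6
1.1 -0.65 -0.55
1.2 -0.7 -0.47
1.3 -0.75 -0.41
1.4 -0.78 -0.32
1.5 -0.82 -0.25
1.6 -0.83 -0.17
1.7 -0.85 -0.08
1.8 -0.85 0.01
1.9 -0.84 0.09
2.0 -0.83 0.17
2.07 -0.57 0.17
2.14 -0.56 0.21
```

Call:
{"method": "move_arm", "body": {"series": [3, 0.11, 0, -0.84, 0, 0, 0, 3, 0.02, 0, -0.85, 0, 0, 0, 3, -0.07, 0, -0.85, 0, 0, 0, 3, -0.15, 0, -0.84, 0, 0, 0]}}

```text
time: 4.35
tool_pos: [0.5128, 0.104, 0.1796]
tcp_rot: [0.247, -3.132, 0.003]
wrist_force: [3.3, -4.6, -5.6]
width: 0.417
grip_force: 43.1
```

```bash
python3 -c "
from h import *
rep()"
```

```text
t 4.35 tcp jig [-6.470e+01 -1.000e-01  1.796e+02] F [ 3.3 -4.6 -5.6] w 0.417 g 43.1
tool axes in jig
 [[-1.     0.001 -0.   ]
 [ 0.001  1.    -0.002]
 [ 0.    -0.002 -1.   ]]
```

Call:
{"method": "move_arm", "body": {"series": [3, -0.23, 0, -0.81, 0, 0, 0, 3, -0.31, 0, -0.79, 0, 0, 0, 3, -0.39, 0, -0.76, 0, 0, 0, 3, -0.46, 0, -0.71, 0, 0, 0, 3, -0.53, 0, -0.67, 0, 0, 0]}}

```text
time: 4.97
tool_pos: [0.5295, 0.1067, 0.2164]
tcp_rot: [0.246, -3.126, 0.003]
wrist_force: [-3.0, -5.2, -1.6]
width: 0.417
grip_force: 43.4
```

Call:
{"method": "move_arm", "body": {"series": [3, -0.6, 0, -0.6, 0, 0, 0, 3, -0.65, 0, -0.55, 0, 0, 0, 3, -0.7, 0, -0.47, 0, 0, 0, 3, -0.75, 0, -0.41, 0, 0, 0, 3, -0.78, 0, -0.32, 0, 0, 0]}}

```text
time: 5.6
tool_pos: [0.5649, 0.1123, 0.243]
tcp_rot: [0.247, -3.129, 0.003]
wrist_force: [-4.8, -6.1, 9.3]
width: 0.415
grip_force: 44.5
```

```bash
python3 -c "
from h import *
rep()"
```

```text
t 5.6 tcp jig [-1.18e+01 -1.00e-01  2.43e+02] F [-4.8 -6.1  9.3] w 0.415 g 44.5
tool axes in jig
 [[-1.     0.001 -0.003]
 [ 0.001  1.    -0.002]
 [ 0.003 -0.002 -1.   ]]
```

Call:
{"method": "move_arm", "body": {"series": [3, -0.82, 0, -0.25, 0, 0, 0, 3, -0.83, 0, -0.17, 0, 0, 0, 3, -0.85, 0, -0.08, 0, 0, 0, 3, -0.85, 0, 0.01, 0, 0, 0]}}

```text
time: 6.1
tool_pos: [0.6008, 0.1179, 0.2489]
tcp_rot: [-0.247, 3.128, -0.002]
wrist_force: [0.8, -4.5, 7.0]
width: 0.414
grip_force: 44.3
```

Call:
{"method": "move_arm", "body": {"series": [3, -0.84, 0, 0.09, 0, 0, 0, 3, -0.83, 0, 0.17, 0, 0, 0, 3, -0.57, 0, 0.17, 0, 0, 0, 3, -0.56, 0, 0.21, 0, 0, 0, 3, 0, 0, 0, 0, 0, 0]}}

```text
time: 6.72
tool_pos: [0.6296, 0.1225, 0.2418]
tcp_rot: [-0.247, 3.126, -0.002]
wrist_force: [4.1, -3.8, 5.6]
width: 0.415
grip_force: 44.0
```

```bash
python3 -c "
from h import *
rep()"
```

```text
t 6.72 tcp jig [ 53.6  -0.3 241.8] F [ 4.1 -3.8  5.6] w 0.415 g 44.0
tool axes in jig
 [[-1.     0.001  0.006]
 [ 0.001  1.    -0.002]
 [-0.006 -0.002 -1.   ]]
```

Call:
{"method": "move_arm", "body": {"series": [3, -0.1, 0, 0.05, 0, 0, 0, 4.5, 0, 0, 0, 0, 0, 0, 6, 0, 0, 0, 0, 0, 0, 8, 0, 0, 0, 0, 0, 0, 8.5, 0, 0, 0, 0, 0, 0]}}

```text
time: 7.35
tool_pos: [0.6275, 0.1233, 0.2391]
tcp_rot: [0.247, -3.131, -0.0]
wrist_force: [0.5, -0.6, 0.5]
width: 0.997
grip_force: 0.0
```

Call:
{"method": "move_arm", "body": {"series": [8.5, 0, 0, -2.5, 0, 0, 0, 8.5, 0, 0, -4, 0, 0, 0, 8.5, 2, 0, -4, 0, 0, 0, 8.5, 2, 0, 0, 0, 0, 0, 8.5, 0, 0, 0, 0, 0, 0]}}

```text
time: 7.98
tool_pos: [0.5878, 0.1169, 0.3456]
tcp_rot: [-0.246, 3.13, 0.001]
wrist_force: [-0.0, 1.6, 0.2]
width: 0.993
grip_force: 0.0
```

```bash
python3 - <<'E'
from h import *
im=snap("wrist","w3")
rep([-110,0,200])
a=snap("side","d3")[170:310,250:390]
cv2.imwrite("pics/c3.png",np.hstack([im[:,80:560],cv2.resize(a,(320,480))[:,:,:]])[:,:,::-1])
E
```

```text
t 8.03 tcp jig [ 11.8   0.8 344.6] F [ 0.6 -0.5 -0.3] w 0.993 g 0.0
tool axes in jig
 [[-1.     0.002  0.001]
 [ 0.002  1.     0.   ]
 [-0.001  0.    -1.   ]]
shift cm in tool [12.19 -0.1  14.45]
```

View pics/c3.png

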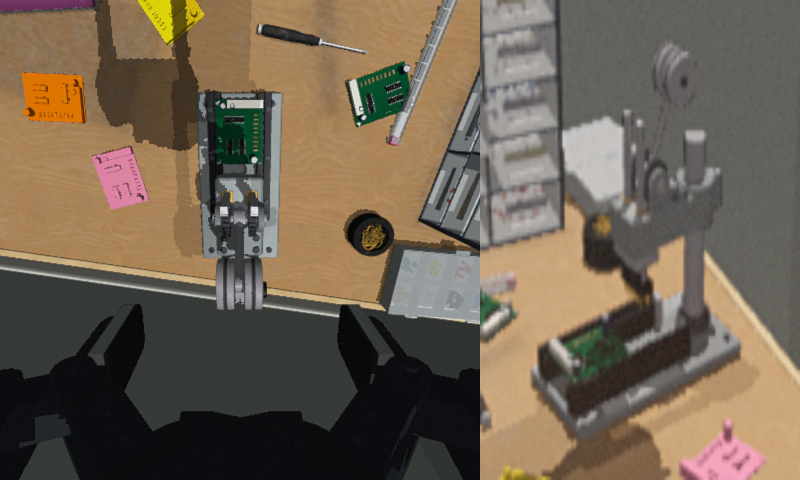

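```bash
python3 - <<'E'
from h import *
im=cv2.imread("pics/w3.png"); c=load("w3")
h=cv2.cvtColor(im,cv2.COLOR_BGR2HSV)
m=((h[...,2]>150)&(h[...,1]<45)).astype(np.uint8); m[:, :285]=0; m[:,360:]=0; m[:85]=0; m[150:]=0
n,l,st,ce=cv2.connectedComponentsWithStats(m)
for i in range(1,n):
    if st[i,4]>15:
        x,y,w,hh,a=st[i]; print(st[i])
        for u,v in [(x,y),(x+w,y),(x,y+hh),(x+w,y+hh)]: print(np.round(J.T@(onz(c,(u,v),.047)-O)*1000,1))
rep()
E
```

```text
[351  94   9  56 440]
[-113.5   39.4   47. ]
[-113.4   50.6   47. ]
[-46.1  41.1  47. ]
[-46.1  52.9  47. ]
[307 100  36   8 275]
[-106.6  -15.6   47. ]
[-106.6   29.5   47. ]
[-97.3 -15.7  47. ]
[-97.2  29.7  47. ]
t 8.07 tcp jig [ 12.    0.7 343.9] F [ 0.1 -0.1  0.4] w 0.994 g 0.0
tool axes in jig
 [[-1.     0.002 -0.   ]
 [ 0.002  1.     0.   ]
 [ 0.     0.    -1.   ]]
```

Call:
{"method": "move_arm", "body": {"series": [0, 4, 0, 0, 0, 0, 0, 0, 4, 0, 0, 0, 0, 0, 0, 4, 0, 2, 0, -8, 0, 0, 4, 0, 2, 0, -8, 0, 0, 0, 0, 2, 0, -9, 0]}}

```text
time: 8.7
tool_pos: [0.4375, 0.093, 0.2782]
tcp_rot: [-0.212, 2.695, 0.048]
wrist_force: [0.3, 0.2, 0.4]
width: 0.001
grip_force: 0.0
```

```bash
python3 -c "
from h import *
rep([-115,0,120])"
```

```text
t 8.7 tcp jig [-140.7    1.   278.2] F [0.3 0.2 0.4] w 0.001 g 0.0
tool axes in jig
 [[-0.905  0.002  0.426]
 [ 0.002  1.    -0.001]
 [-0.426  0.    -0.905]]
shift cm in tool [ 4.41 -0.1  15.4 ]
```

Call:
{"method": "move_arm", "body": {"series": [0, 1.6, 0, 3.5, 0, 0, 0, 0, 1.6, 0, 3.5, 0, 0, 0, 0, 1.6, 0, 3.5, 0, 0, 0, 0, 1.6, 0, 3.5, 0, 0, 0, 0, 1.6, 0, 3.5, 0, 0, 0]}}

```text
time: 9.32
tool_pos: [0.4401, 0.0934, 0.0857]
tcp_rot: [-0.212, 2.699, 0.047]
wrist_force: [0.2, -0.1, 0.1]
width: -0.003
grip_force: 0.0
```

```bash
python3 -c "
from h import *
rep([-138,2,46.5])"
```

```text
t 9.32 tcp jig [-138.1    0.9   85.7] F [ 0.2 -0.1  0.1] w -0.003 g 0.0
tool axes in jig
 [[-0.907  0.002  0.422]
 [ 0.002  1.    -0.001]
 [-0.422  0.    -0.907]]
shift cm in tool [1.64 0.11 3.56]
```

Call:
{"method": "move_arm", "body": {"series": [0, 0.55, 0.05, 1.2, 0, 0, 0, 0, 0.55, 0.05, 1.2, 0, 0, 0, 0, 0.55, 0, 1.2, 0, 0, 0, 0, -0.45, 0, 0.21, 0, 0, 0, 0, 0, 0, 0, 0, 0, 0]}}

```text
time: 9.95
tool_pos: [0.4462, 0.0953, 0.0481]
tcp_rot: [-0.212, 2.698, 0.047]
wrist_force: [-0.0, -1.0, 0.2]
width: -0.001
grip_force: 0.0
```

```bash
python3 -c "
from h import *
rep([-124,2,46.5])"
```

```text
t 9.95 tcp jig [-131.8    1.9   48.1] F [-0.  -1.   0.2] w -0.001 g 0.0
tool axes in jig
 [[-0.906  0.002  0.423]
 [ 0.002  1.    -0.001]
 [-0.423  0.    -0.906]]
shift cm in tool [-0.64  0.01  0.48]
```

Call:
{"method": "move_arm", "body": {"series": [0, -0.2, 0, 0.26, 0, 0, 0, 0, -0.27, 0, 0.13, 0, 0, 0, 0, -0.27, 0, 0.13, 0, 0, 0, 0, -0.27, 0, 0.13, 0, 0, 0, 0, -0.27, 0, 0.13, 0, 0, 0]}}

```text
time: 10.58
tool_pos: [0.4603, 0.0976, 0.0463]
tcp_rot: [-0.212, 2.698, 0.047]
wrist_force: [0.1, 0.1, -0.7]
width: -0.0
grip_force: 0.0
```

```bash
python3 -c "
from h import *
rep([-120,2,46.5])
im=snap('wrist','w4')"
```

```text
t 10.57 tcp jig [-117.5    1.9   46.3] F [ 0.1  0.1 -0.7] w -0.0 g 0.0
tool axes in jig
 [[-0.906  0.002  0.423]
 [ 0.002  1.    -0.001]
 [-0.423 -0.    -0.906]]
shift cm in tool [ 0.22  0.01 -0.13]
```

View pics/w4.png

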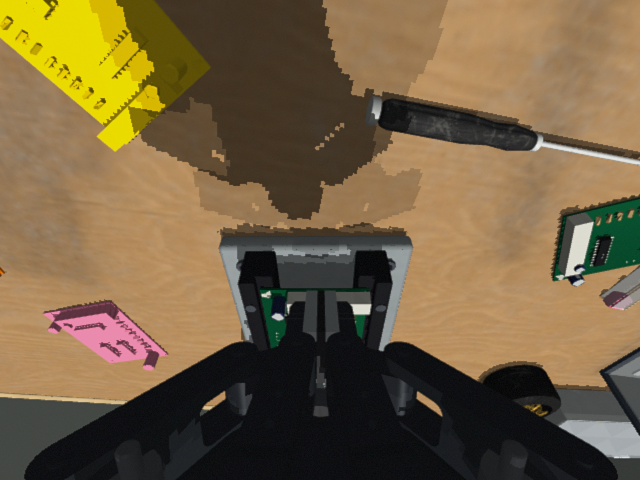

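Call:
{"method": "move_arm", "body": {"series": [0, -0.27, 0, 0.13, 0, 0, 0, 0, -0.27, 0, 0.13, 0, 0, 0, 0, -0.36, 0, 0.17, 0, 0, 0, 0, -0.36, 0, 0.17, 0, 0, 0, 0, -0.36, 0, 0.17, 0, 0, 0]}}

```text
time: 11.25
tool_pos: [0.4781, 0.1004, 0.0461]
tcp_rot: [-0.212, 2.698, 0.047]
wrist_force: [0.0, -0.0, 0.7]
width: -0.002
grip_force: 0.0
```

```bash
cat >> h.py <<'E'
def block(name,zt=.047,lo=150):
    im=snap("wrist",name); c=load(name)
    h=cv2.cvtColor(im,cv2.COLOR_RGB2HSV)
    m=((h[...,2]>lo)&(h[...,1]<45)).astype(np.uint8)
    n,l,st,ce=cv2.connectedComponentsWithStats(m)
    for i in range(1,n):
        x,y,w,hh,a=st[i]
        p=J.T@(onz(c,(x,y),zt)-O)*1000; q=J.T@(onz(c,(x+w,y+hh),zt)-O)*1000
        if a>15 and abs(p[1])<36 and abs(q[1])<36: print("white",st[i],np.round(p,1),np.round(q,1))
E
python3 -c "
from h import *
rep()
block('w5')"
```

```text
t 11.25 tcp jig [-99.5   1.8  46.1] F [ 0.  -0.   0.7] w -0.002 g 0.0
tool axes in jig
 [[-0.906  0.002  0.423]
 [ 0.002  1.    -0.001]
 [-0.423  0.    -0.906]]
white [374  60  12  22 179] [-208.5   18.4   47. ] [-202.3   22.7   47. ]
white [257 270  10   7  40] [-117.2  -28.1   47. ] [-112.1  -23.8   47. ]
white [284 283  13  11  99] [-107.6  -15.8   47. ] [-98.9  -9.8  47. ]
white [328 282  47  13 517] [-108.4    6.1   47. ] [-98.1  30.6  47. ]
white [268 293  13   8  69] [-99.8 -24.6  47. ] [-93.1 -18.5  47. ]
white [294 292   9   6  38] [-100.6  -11.2   47. ] [-95.6  -6.8  47. ]
```

```bash
python3 - <<'E'
from h import *
s=read_state();R=Ro.from_rotvec(s['tcp_rot']).as_matrix();p=s['tool_pos']
c=load('w5')
def pr(c,X): return cv2.projectPoints(np.array([X]),np.array(c['rvec']),np.array(c['tvec']),np.array(c['camera_matrix']),None)[0].ravel().round(1)
for n,d in dict(tcp=[0,0,0],tip=[0,0,.008],fwd=[-.011,0,.008],back=[.011,0,.008]).items(): 
    X=p+R@np.array(d); print(n,(J.T@(X-O)*1000).round(1),pr(c,X))
print(tri((load('w3'),(307,100)),(c,(284,283))),tri((load('w3'),(343,100)),(c,(375,282))))
im=cv2.imread('pics/w5.png')
for u in (300,312,320,326,350): print(u,[int(x) for x in im[270:330:4,u].mean(1)])
def loc(cam,name,c=None):
    c=c or calibration(cam); h=cv2.cvtColor(cv2.imread(f'pics/{name}.png'),cv2.COLOR_BGR2HSV)
    g=((h[...,0]>55)&(h[...,0]<85)&(h[...,1]>90)).astype(np.uint8)
    n,l,st,ce=cv2.connectedComponentsWithStats(g)
    for i in range(1,n):
        q=J.T@(onz(c,ce[i],.038)-O)*1000
        if st[i,4]>30 and abs(q[1])<50: print(name,st[i],q.round(1))
snap('side','d5');snap('scene','s5')
loc('side','d3');loc('side','d5');loc('scene','s1');loc('scene','s5')
E
```

```text
tcp [-98.9   1.8  46.3] [319.5 293.1]
tip [-95.5   1.8  39.1] [319.5 286.5]
fwd [-85.5   1.8  43.8] [319.5 304.7]
back [-105.5    1.8   34.4] [319.5 267.5]
(array([0.47373251, 0.08183974, 0.04623048]), [np.float64(0.00016878531615762261), np.float64(0.00016878531615760608)]) (array([0.46655184, 0.12674268, 0.04560114]), [np.float64(9.550638130185858e-05), np.float64(9.550638130181008e-05)])
300 [63, 80, 80, 80, 81, 17, 208, 27, 16, 15, 16, 17, 23, 14, 15]
312 [64, 80, 81, 79, 81, 131, 60, 61, 61, 62, 61, 62, 63, 61, 61]
320 [62, 80, 81, 79, 82, 97, 14, 12, 14, 16, 12, 11, 15, 12, 10]
326 [63, 80, 80, 80, 80, 68, 62, 61, 62, 61, 63, 62, 59, 60, 60]
350 [65, 84, 83, 126, 219, 220, 149, 103, 67, 18, 15, 22, 23, 15, 14]
d5 [290 265  21  16  98] [-64.9  -6.2  38. ]
s1 [277 270  38  27 387] [-58.9  -1.   38. ]
s5 [277 271  29  26 278] [-58.2   8.4  38. ]
```

```bash
python3 - <<'E'
import cv2,numpy as np
for n in ('w4','w5'):
    im=cv2.imread(f'pics/{n}.png');h=cv2.cvtColor(im,cv2.COLOR_BGR2HSV)
    print(n)
    for v in range(262,318,3):
        r=''
        for u in range(248,392,3):
            H,S,V=map(int,h[v,u]); r+= 'W' if V>150 and S<60 else 'G' if 50<H<90 and S>90 else 'y' if S>80 and 8<H<35 else '.' if V<35 else str(V//26)
        print(v,r)
E
```

```text
w4
262 ..........33222233332223332222333322G..........3
265 ..........22222222222222222222222222............
268 ..........22222222222222222222222222............
271 .G........12222222222222222222222222............
274 ...........2222222222222222222222221............
277 ...........2222222222222222222222221............
280 ...........222222222222222222222222.............
283 ...........222222222222222222222222.............
286 ...........222222222222222222222222......1......
289 ....GGGGGGGGGGGGGGGGGGGGGGGGGGGGGGGGGGGGG.......
292 ....GG5WGGGGG13333332221..222233333333333.......
295 ....2WW4GGGGG2333333222...222233333333333......1
298 .....GGGG....2333332222...222233333333333......2
301 .....GGGG....3331112222...2222111233333331.....5
304 .....GGG.....WW....2222...2222....4WWWWWW3.....W
307 332..GGG....1W2....2222...2222.....WWWWWW2.3331W
310 333..GGG....15.....2222...2222.....WWWWWW..3332W
313 ......GG154312.....2222...2222.....4WWWWW.....4W
316 ......GGWWWWG......2222.G.2222......GGGG......WW
w5
262 ..........22222222222222222222222222............
265 ..........22222222222222222222
[... 219 characters left out ...]
333332.1.1.
280 ...GGGGG....G333333333333333333333333333332.11.1
283 ....GGG.....5W333333333333343WWWWWWWWWWWWWW.....
286 2...GGG.....4WWWW3333333333WWWWWWWWWWWWWWW4.2333
289 32..GGG.....GWW42.23WWW4333WWWWWWWWWWWWWWW2.3333
292 2...GGG15331GWW15W.42221..2224WWWWWWWWWWWW..111.
295 ....GGGWWWW22423WWW42221..2222GGGGGGGGGG22...1.1
298 .....GG3WWW3....22..222...2222GGGGyyyGGG1..11..2
301 .....GGGGGGG.......1222...2222GGGGGGGGGG1..1.1.4
304 .....GGGGGGG.......2222...2222....yyyGGG...11..W
307 .....GGGGGGGGGG....2222...2222.....GGGGG1...1..W
310 .....GGGGGGGGG.....2222...2222.....yyGGG..1..11W
313 ......GGGGGGGG.....2222...2222....1GGGGG..1.1.2W
316 ......GGGGGGGG.....2222...2222.....yyGGG......WW
```

```bash
python3 - <<'E'
from h import *
c=load('w5');s=read_state();R=Ro.from_rotvec(s['tcp_rot']).as_matrix();p=s['tool_pos']
def pr(X): return cv2.projectPoints(np.array([X]),np.array(c['rvec']),np.array(c['tvec']),np.array(c['camera_matrix']),None)[0].ravel().round(0)
for y in (0,-.0427):
  for z in (.008,-.005,-.015,-.025):
    print(y,z,[pr(p+R@np.array([x,y,z])) for x in (.011,0,-.011)])
Rc=cv2.Rodrigues(np.array(c['rvec']))[0]; print("cam in tool",R.T@(-Rc.T@c['tvec']-p), (R.T@Rc.T).round(2))
E
```

```text
0 0.008 [array([320., 266.]), array([320., 285.]), array([320., 304.])]
0 -0.005 [array([319., 276.]), array([319., 296.]), array([319., 316.])]
0 -0.015 [array([319., 285.]), array([319., 306.]), array([319., 326.])]
0 -0.025 [array([319., 294.]), array([319., 317.]), array([319., 338.])]
-0.0427 0.008 [array([239., 266.]), array([240., 285.]), array([242., 303.])]
-0.0427 -0.005 [array([233., 276.]), array([234., 296.]), array([236., 316.])]
-0.0427 -0.015 [array([227., 285.]), array([229., 306.]), array([231., 326.])]
-0.0427 -0.025 [array([221., 294.]), array([224., 317.]), array([226., 338.])]
cam in tool [ 0.07717774  0.00058811 -0.15845048] [[ 0.   -0.95 -0.3 ]
 [ 1.    0.   -0.  ]
 [ 0.   -0.3   0.95]]
```

Call:
{"method": "move_arm", "body": {"series": [0, 1, 0, -0.47, 0, 0, 0, 0, 1, 0, -0.47, 0, 0, 0, 0, 1, 0, -0.47, 0, 0, 0, 0, 0, 0, 0, 0, -8, 0, 0, 0, 0, 0, 0, -7, 0]}}

```text
time: 12.02
tool_pos: [0.4982, 0.1093, 0.0682]
tcp_rot: [-0.193, 2.482, 0.06]
wrist_force: [-0.2, -0.9, -0.9]
width: -0.002
grip_force: 0.0
```

```bash
python3 -c "
from h import *
rep([-125,2,36])"
```

```text
t 12.03 tcp jig [-78.2   7.4  68.2] F [-0.2 -0.9 -0.9] w -0.002 g 0.0
tool axes in jig
 [[-0.794  0.005  0.608]
 [ 0.002  1.    -0.006]
 [-0.608 -0.004 -0.794]]
shift cm in tool [ 5.67 -0.56 -0.28]
```

```bash
python3 -c "
from h import *
print(read_state()['q'],read_state()['joint_vel'])
rep([-78,2,110])
block('w6')"
```

```text
[ 0.18100561 -0.2379185   2.57013298 -0.12464742  0.1573824  -1.42821504] [ 0.1272626   0.25006929  0.01478309 -0.81090618 -0.96020665  0.89578678]
t 12.03 tcp jig [-78.2   7.4  68.2] F [-0.2 -0.9 -0.9] w -0.002 g 0.0
tool axes in jig
 [[-0.794  0.005  0.608]
 [ 0.002  1.    -0.006]
 [-0.608 -0.004 -0.794]]
shift cm in tool [-2.56 -0.56 -3.3 ]
white [244 210  10   7  33] [-118.6  -26.7   47. ] [-113.5  -23.    47. ]
white [332 225  33  11 338] [-107.5   13.6   47. ] [-98.5  30.4  47. ]
white [273 230   7   7  22] [-103.5  -15.3   47. ] [-97.6 -12.5  47. ]
white [256 235  13   7  63] [-99.3 -24.4  47. ] [-93.2 -18.7  47. ]
white [337 297   7   4  26] [-28.7  18.7  47. ] [-22.5  23.8  47. ]
white [311 332   5   9  27] [37.8 -0.6 47. ] [60.3  3.2 47. ]
```

Call:
{"method": "move_arm", "body": {"series": [0, -1.5, -0.2, -2, 0, 0, 0, 0, -1.5, -0.2, -2, 0, 0, 0, 0, 0, 0, 0, 0, 6, 0, 0, 0, 0, 0, 0, 8, 0, 0, 0, 0, 0, 0, 8, 0]}}

```text
time: 12.7
tool_pos: [0.4956, 0.1052, 0.1164]
tcp_rot: [-0.224, 2.876, 0.024]
wrist_force: [0.7, 0.6, 0.3]
width: -0.002
grip_force: 0.0
```

```bash
python3 -c "
from h import *
print(read_state()['q'])
rep([-130,2,110])"
```

```text
[ 0.16406467 -0.1435745   2.24869832 -0.00810789  0.77908256 -1.5569867 ]
t 12.7 tcp jig [-81.4   3.8 116.4] F [0.7 0.6 0.3] w -0.002 g 0.0
tool axes in jig
 [[-0.967  0.004  0.255]
 [ 0.003  1.    -0.004]
 [-0.255 -0.003 -0.967]]
shift cm in tool [ 4.86 -0.2  -0.62]
```

Call:
{"method": "move_arm", "body": {"series": [0, 1.5, -0.1, -1, 0, 7.4, 0, 0, 1.5, -0.1, -1, 0, 7.4, 0, 0, 1.5, 0, 0, 0, 0, 0, 0, 1.5, 0, 0, 0, 0, 0, 0, 0, 0, 0, 0, 0, 0]}}

```text
time: 13.32
tool_pos: [0.4318, 0.0932, 0.1283]
tcp_rot: [-0.242, 3.129, -0.006]
wrist_force: [-0.1, -0.1, 0.8]
width: -0.003
grip_force: 0.0
```

```bash
python3 -c "
from h import *
print(read_state()['q'])
rep([-128,2,32])"
```

```text
[ 0.15943162 -0.11555104  2.1758986  -0.00458803  1.07829228 -1.56358686]
t 13.32 tcp jig [-146.3    2.   128.3] F [-0.1 -0.1  0.8] w -0.003 g 0.0
tool axes in jig
 [[-1.     0.004  0.003]
 [ 0.004  1.    -0.004]
 [-0.003 -0.004 -1.   ]]
shift cm in tool [-1.81  0.04  9.64]
```

Call:
{"method": "move_arm", "body": {"series": [0, 0, 0, 2.4, 0, 0, 0, 0, 0, 0, 2.4, 0, 0, 0, 0, 0, 0, 2.4, 0, 0, 0, 0, -0.5, 0, 2.4, 0, 0, 0, 0, -0.5, 0, 0, 0, 0, 0]}}

```text
time: 13.95
tool_pos: [0.4426, 0.0943, 0.0316]
tcp_rot: [-0.242, 3.132, -0.007]
wrist_force: [0.3, -0.6, 0.1]
width: 0.002
grip_force: 0.0
```

```bash
cat >> h.py <<'E'
def lab(name,v0,v1,u0=248,u1=392,d=3):
    im=cv2.imread(f'pics/{name}.png');h=cv2.cvtColor(im,cv2.COLOR_BGR2HSV)
    for v in range(v0,v1,d):
        r=''
        for u in range(u0,u1,d):
            H,S,V=map(int,h[v,u]); r+= 'W' if V>150 and S<60 else 'G' if 50<H<90 and S>90 else 'y' if S>80 and 8<H<35 else '.' if V<35 else str(V//26)
        print(v,r)
E
python3 -c "
from h import *
print(read_state()['q'])
rep([-120,2,32])
snap('wrist','w7');lab('w7',260,345)"
```

```text
[ 0.15832396  0.04073664  2.23317174 -0.00545905  0.86761323 -1.56308685]
t 13.95 tcp jig [-135.5    1.5   31.6] F [ 0.3 -0.6  0.1] w 0.002 g 0.0
tool axes in jig
 [[-1.     0.005  0.   ]
 [ 0.005  1.    -0.004]
 [-0.    -0.004 -1.   ]]
shift cm in tool [-1.55  0.06 -0.04]
260 yyyyyyyyyyyyyyyyyyyyyyyyyyyyyyyyyyyyyyyyyyyyyyyy
263 yyyyyyyyyyyyyyyyyyyyyyyyyyyyyyyyyyyyyyyyyyyyyyyy
266 yyyyyyyyyyyyyyyyyyyyyyyyyyyyyyyyyyyyyyyyyyyyyyyy
269 yyyyyyyyyyyyyyyyyyyyyyyyyyyyyyyyyyyyyyyyyyyyyyyy
272 yyyyyyyyyyyyyyyyyyyyyyyyyyyyyyyyyyyyyyyyyyyyyyyy
275 yyyyyyyyyyyyyyyyyyyyyyyyyyyyyyyyyyyyyyyyyyyyyyyy
278 yyyyyyyyyyyyyyyyyyyyyyyyyyyyyyyyyyyyyyyyyyyyyyyy
281 yyyyyyyyyyyyyyyyyyyyyyyyyyyyyyyyyyyyyyyyyyyyyyyy
284 yyyyyyyyyyyyyyyyyyyyyyyyyyyyyyyyyyyyyyyyyyyyyyyy
287 yyyyyyyyyyyyyyyyyyyyyyyyyyyyyyyyyyyyyyyyyyyyyyyy
290 yyyyyyyyyyyyyyyyyyyy222yyy222yyyyyyyyyyyyyyyyyyy
293 yyyyyyyyyyyyyyyyyyyy2221..2222yyyyyyyyyyyyyyyyyy
296 yyyyyyyyyyyyyyyyyyy2222...222222y222222222222222
299 11111111111111111112222...2222111111111111111111
302 2221222222222222...1222...2222....22222222222222
305 222222222444443....2222...2222.....2222222222444
308 ........135555.....2222...2222.....22..........5
311 ..........5555.....2222...2222.....12..........5
314 ..G.......2225.....2222...2222......1..........1
317 ....G.....2221.....2222...22221.....1........G..
320 ..........222......2222...22221.....1...........
323 ..G.......222......2222...22221............G....
326 ..........222......2222..G22222.............GG..
329 ......1..G222......2222...22222.......11111.....
332 .....1.1..222......1222...2222........11111.....
335 .......1..22.........12...22..........11111..111
338 .......1..2...........1...2...........11111..111
341 ........GG1...............1............GG.1G1111
344 ...GGGGGGGG............................G1G1.111.
```

Call:
{"method": "move_arm", "body": {"series": [0, -0.4, 0, 0, 0, 0, 0, 0, -0.4, 0, 0, 0, 0, 0, 0, -0.4, 0, 0, 0, 0, 0, 0, -0.4, 0, 0, 0, 0, 0, 0, -0.4, 0, 0, 0, 0, 0]}}

```text
time: 14.62
tool_pos: [0.4653, 0.0978, 0.0335]
tcp_rot: [-0.241, 3.128, -0.006]
wrist_force: [-0.6, 0.2, 0.2]
width: -0.004
grip_force: 0.0
```

```bash
python3 -c "
from h import *
print(read_state()['q'])
rep()
snap('wrist','w8');lab('w8',280,350)"
```

```text
[ 0.15804769  0.07769937  2.18918703 -0.00555487  0.8705178  -1.56317138]
t 14.62 tcp jig [-112.6    1.3   33.5] F [-0.6  0.2  0.2] w -0.004 g 0.0
tool axes in jig
 [[-1.     0.005  0.004]
 [ 0.005  1.    -0.004]
 [-0.004 -0.004 -1.   ]]
280 .........1222222222222222222222222222...........
283 .........1222222222222222222222222222......G....
286 ..........222222222222222222222222222...........
289 ..........222222222222222222222222222...........
292 ..........22222222222221..22222222222..2.122....
295 ..........2222222222222...22222222222..22222.122
298 ......G...2222222222222...22222222222..22222.222
301 ...GGGGGGGGGGGGG...1222...2222...GGGGGGGGG1..222
304 ...GGG2GGGGGG11....2222...2222....111121222..222
307 ...1G33GGGGGG2.....2222...2222.....22222222..222
310 ...3332GGGGGG2.....2222...2222.....222222222.222
313 ...GG3GG....23.....2222...2222.....4WWWWWWW5.222
316 1..GGGG.....22.....2222...2222.....2WWWWWWW4.222
319 1..GGGG.....21.....2222...22221.....WWWWWWW3.222
322 1..GGGG....1G......2222...22221.....WWWWWWW3.222
325 2..GGG.233.13......2222...22222.....WWWWWWW2.223
328 21.GGG23232GG......2222..G22222.....4WWWWWW21223
331 11.GGG1WWWWGG.....12222...22222......GGGGG..1222
334 11.GGGGG5W2GG........22...221........y3GGG2.1222
337 11.1GGGGGGGG..........2...2...........GGGG2.1221
340 .1..GGGGGGG...............2...........GGGG2.1212
343 ....GGGGGGG............................GGG1.112.
346 ....GGGGGG.............................GGG..11..
349 ....GGGG.................................G..11..
```

Call:
{"method": "move_arm", "body": {"series": [0, -0.4, 0, 0, 0, 0, 0, 0, -0.4, 0, 0, 0, 0, 0, 0, -0.4, 0, 0, 0, 0, 0, 0, 0, 0, 0, 0, 0, 0]}}

```text
time: 15.18
tool_pos: [0.4772, 0.0997, 0.0336]
tcp_rot: [-0.241, 3.128, -0.006]
wrist_force: [0.3, 1.0, 0.9]
width: -0.0
grip_force: 0.0
```

```bash
python3 -c "
from h import *
print(read_state()['q'])
rep()
block('w9')"
```

```text
[ 0.15798503  0.09961601  2.16485454 -0.00557969  0.87274311 -1.56326668]
t 15.18 tcp jig [-100.4    1.3   33.6] F [0.3 1.  0.9] w -0.0 g 0.0
tool axes in jig
 [[-1.     0.005  0.004]
 [ 0.005  1.    -0.004]
 [-0.004 -0.004 -1.   ]]
white [365  89   9  18 125] [-194.5   19.8   47. ] [-187.9   23.6   47. ]
```

```bash
python3 - <<'E'
from h import *
lab('w9',268,340)
c=load('w9')
for n,v in (('w8',312),('w8',300),('w9',300)):
    print(n,[(J.T@(onz(load(n),(365,v),z)-O)*1000).round(1) for z in (.038,.047)])
E
```

```text
268 .........2222222222222222222222222222...........
271 .........2222222222222222222222222222...........
274 .........1222222222222222222222222222.y.........
277 .........1222222222222222222222222222...........
280 ..GGGGGGGGGGGGGGGGGGGGGGGGGGGGGGGGGGGGGGGGG.....
283 ..GGG2GGGGGGG222222222222222222222222222222.....
286 ..G123GGGGGG22222222222222222222222222222221....
289 ..G3331GGGGG22222222222222222222222222222222....
292 ...GG2G....G333333332221..222233333333333333....
295 ...GGGG.....333333332221..222233333333333333..22
298 ...GGG.....1333323332221..222233333333333333.22.
301 ...GGG.221.23331...2222...222211123333333333.223
304 ...GGG1333.2333....2222...2222....2333333333.233
307 ...GGG33332G23.....2222...2222.....333333WWW.233
310 ...GGG.2331GGG.....2222...2222.....GGGGGGG2..222
313 ...GGGGGGGGGGG.....2222...2222.....yyyyGGG22.222
316 1..GGGGGGGGGGG.....2222...2222......33GGGG22.222
319 1..GGGGGGGGW23.....2222...22221.....GGGGGG2..222
322 11.GGGGGGGG........2222...22221.....yyyGGG2..222
325 11.GGGGGGGG........2222...22222.....y44GGG2..222
328 11.GGGGGGGG........2222...22222.....GGGGGG2..222
331 11.GGGGGGGG3G.....12222...22222.....yyyGGG..1222
334 11..GGGGGGGGG........22...221........43GGG211222
337 11..GGGGGGGG..........2...2..........GGGGG2.1222
w8 [array([-102.7,   24.6,   38. ]), array([-107.8,   23.4,   47. ])]
w8 [array([-109.6,   24.4,   38. ]), array([-114.3,   23.1,   47. ])]
w9 [array([-97.5,  24.3,  38. ]), array([-102.2,   23.1,   47. ])]
```

```bash
python3 - <<'E'
from h import *
f=lambda n,u,v,z:(J.T@(onz(load(n),(u,v),z)-O)*1000).round(1)
print('plate',f('w8',365,300,.038),f('w9',365,279,.038),f('w5',365,267,.038))
print('blocktop near',f('w8',365,312,.047),f('w9',365,291,.047),f('w5',365,282,.047))
print('guide edges w3 row 120:',)
im=cv2.imread('pics/w9.png')
# tip apex by two finger colour edges
for u in (306,309,312,314,328,331,334,337,341):
    col=im[240:345,u].astype(int).sum(1); print(u,[240+int(i) for i in np.where(abs(np.diff(col))>40)[0]][:12])
s=read_state();print(s['tool_pos'],s['q'],s['width'],s['joint_torque'].round(2))
E
```

```text
plate [-109.6   24.4   38. ] [-109.1   23.9   38. ] [-109.6   25.2   38. ]
blocktop near [-107.8   23.4   47. ] [-106.9   22.9   47. ] [-108.3   24.5   47. ]
guide edges w3 row 120:
306 [278, 279, 281, 282, 332]
309 [278, 279, 281, 282, 333, 334]
312 [278, 279, 281, 282, 335, 336]
314 [278, 281, 282, 337, 338]
328 [278, 281, 282, 336, 337]
331 [278, 281, 282, 333, 334]
334 [278, 281, 282, 332, 333]
337 [278, 281, 282, 300, 301, 331, 332]
341 [249, 278, 281, 282, 300, 301]
[0.47690406 0.09960861 0.03350246] [ 0.15798824  0.09935619  2.16532833 -0.00559913  0.87288409 -1.56331274] -0.002588438482282871 [-1.000e-02 -3.512e+01 -2.974e+01 -2.000e-02 -5.000e-02 -0.000e+00]
```

```bash
python3 - <<'E'
from h import *
s=read_state();R=Ro.from_rotvec(s['tcp_rot']).as_matrix();p=s['tool_pos']
for cam,n in (('side','d9'),('scene','s9')):
    snap(cam,n); c=load(n)
    pr=lambda X: cv2.projectPoints(np.array([X]),np.array(c['rvec']),np.array(c['tvec']),np.array(c['camera_matrix']),None)[0].ravel().round(0)
    print(cam,{z:pr(p+R@np.array([0,0,z/1000])).tolist() for z in (8,0,-10,-20,-30)},'block', pr(O+J@np.array([-107,-15,47])/1000),pr(O+J@np.array([-107,29,47])/1000),'block bot', pr(O+J@np.array([-107,-15,38])/1000))
    u,v=map(int,pr(p)); lab(n,v-32,v+18,u-36,u+36,2)
E
```

```text
side {8: [287.0, 280.0], 0: [287.0, 277.0], -10: [287.0, 274.0], -20: [286.0, 271.0], -30: [286.0, 268.0]} block [288. 276.] [279. 270.] block bot [288. 279.]
245 yyyyyyyyyyyy11111211122211y111233333
247 yyyyyyyyyyyyy1212111122422111y223444
249 yyyyy7Wyyyyyy1211111122431yyyyy.1233
251 WWWWWWW7yyyyyy21111122122yyyyyyy1yy3
253 WWWWWW5yyyyyyyy1121211221yyyyyyyy111
255 5WW75yyyyyyyyyy211221111yyyyyyyyyy11
257 GGyyy8yyyyyyyyyy1112111yyyyyyyyyyyyy
259 GGG2W54yyyyyyyyy212211yyyyyyyyy311y2
261 G23WWW34yyyyyyyy222yyyyyyyyW2111221y
263 4WWW43yyyyyyyyyy3412yyyyy32312211211
265 WWW33yyyyyyyyyyy3311yyy1.21121yy221y
267 442yyyyyyyyyyyyy3412112433222y1yy124
269 yyyyyyyyyyyyyyy524112443G22212223WWW
271 yyyyyyyyyyyyyy1434223GGGG1G21223WW42
273 yyyyyyyyyyyyy1y3444332GGGG22GG1y22y1
275 yyyyyyyyyyyyyy1y24433422GGGGG2111y2y
277 yyyyyyyyyyyW4y1yy244223GGG2221yy11yy
279 yyyyyyyyyyy43yyy22231212212y1yy122y1
281 yyyyyyyyyyy3332333322yy2y1y21y2yyy22
283 yyyyyyyyyyyyy3433321yy21yy1yyy11233W
285 yyyyyyyyyyyyyy33332y221yy2yy123W44W5
287 3yyyyyyyyyyyyyy3333y2yy11223WWWW5433
289 2yyyyyyyyyyyyyyy333y1yy233WWW543333
[... 568 characters left out ...]
yyy
277 124341GGG.1G41....23223yyyyyyyyyyyyy
279 1113411GG3.3GG....332211yyyyyyyyyyyy
281 112GGGGGGG311GG...33211.1yyyyyyyyyyy
283 .131GGy4GGGGGGG...33223...yyyyyyyyyy
285 ...11GGGy4GGGGG1..3323211...yyyyyyyy
287 ....11GGG4yGGGG.1.33244G3G..yyyyyyyy
289 .....111GG44GGGGG434444G....17yyyyyy
291 W2....111GG434G4444442G......45yyyyy
293 WW3.....11GGGW444443231......445yyyy
295 WWW4.....112G44443233332....2434yyyy
297 WWWW5.....131344G23333332.14333yyyyy
299 WWWWWW2.......1.23333333334333yyyyyy
301 3WWWWWW3.........33333333333yyyyyyyy
303 y34WWWWW4........333333333yyyyyyyyyy
305 yy34WWWWW5.......3333333yyyyyyyyyyyy
307 yyyy3WWWWWW1.....444333yyyyyyyyyyyyy
309 yyyy335WWW522...23333yyyyyyyyyyyyyyy
```

Call:
{"method": "move_arm", "body": {"series": [0, 1.5, 0, 0, 0, 0, 0, 0, 1.5, 0, 0, 0, 0, 0, 0, 0, 0, 1.35, 0, 0, 0, 0, 0, 0, 0, 0, 0, 0]}}

```text
time: 15.82
tool_pos: [0.4457, 0.0947, 0.0186]
tcp_rot: [-0.242, 3.13, -0.006]
wrist_force: [-0.2, 0.7, 0.1]
width: -0.002
grip_force: 0.0
```

Call:
{"method": "move_arm", "body": {"series": [0, -0.4, 0, 0, 0, 0, 0, 0, -0.4, 0, 0, 0, 0, 0, 0, -0.3, 0, 0, 0, 0, 0, 0, 0, 0, 0, 0, 0, 0]}}

```text
time: 16.32
tool_pos: [0.4587, 0.0967, 0.0201]
tcp_rot: [-0.241, 3.127, -0.006]
wrist_force: [-0.6, -0.0, -0.4]
width: 0.001
grip_force: 0.0
```

```bash
python3 -c "
from h import *
rep()
snap('wrist','w10');lab('w10',268,340)"
```

```text
t 16.32 tcp jig [-119.2    1.3   20.1] F [-0.6 -0.  -0.4] w 0.001 g 0.0
tool axes in jig
 [[-1.     0.005  0.005]
 [ 0.005  1.    -0.004]
 [-0.005 -0.004 -1.   ]]
268 yyyyyyyyyyyyyyyyyyyyyyyyyyyyyyyyyyyyyyyyyyyyyyyy
271 yyyyyyyyyyyyyyyyyyyyyyyyyyyyyyyyyyyyyyyyyyyyyyyy
274 yyyyyyyyyyyyyyyyyyyyyyyyyyyyyyyyyyyyyyyyyyyyyyyy
277 yyyyyyyyyyyyyyyyyyyyyyyyyyyyyyyyyyyyyyyyyyyyyyyy
280 222222211222211112111112221112111122221121212122
283 222222222222222222222222222222222222222222222222
286 222222222222222222222222222222322222222222222223
289 222222222222222222222222222422444442222222222223
292 ........2222222222222221..2223WWWWW522..........
295 ......G.122222222222222...222255555522..........
298 ........122222222222222...222233552222...G......
301 .........2222222.111222...222211112222..........
304 .........222222....2222...2222....1222..........
307 .........22222.....2222...2222.....221.....G....
310 .........22222.....2222...2222.....221..11.11...
313 .........22222.....2222...2222.....122..111121..
316 .........22222.....2222...2222......21G.11111..1
319 .........22221.....2222...22221.....21..11111..1
322 .........2222......2222...22221.....21..11121..1
325 ........G2222......2222...22222.....2.....111.11
328 .GGGGGGGGGGGG......2222...22222.....GGGGGGGG1.11
331 GGGG32GGGGGG1.....12222...22222......221223G..11
334 .G45W5GGGGGG2........22...221........22222221.11
337 .GWWWWGGGGGG..........2...2...........2222222.11
```

Call:
{"method": "move_arm", "body": {"series": [0, -0.3, 0, 0, 0, 0, 0, 0, -0.3, 0, 0, 0, 0, 0, 0, -0.3, 0, 0, 0, 0, 0, 0, 0, 0, 0, 0, 0, 0]}}

```text
time: 16.88
tool_pos: [0.4674, 0.0981, 0.0201]
tcp_rot: [-0.241, 3.127, -0.006]
wrist_force: [-0.2, -0.2, 0.4]
width: 0.001
grip_force: 0.0
```

```bash
cat >> h.py <<'E'
def plate(name,u=365):
    # near plate edge: first green row in columns right of the fingers
    im=snap("wrist",name); c=load(name); h=cv2.cvtColor(im,cv2.COLOR_RGB2HSV)
    for u in (290,355,360,365):
        g=(h[200:400,u,0]>50)&(h[200:400,u,0]<90)&(h[200:400,u,1]>90)&(h[200:400,u,2]>25)
        v=200+int(np.argmax(g)); print("plate edge",u,v,np.round(J.T@(onz(c,(u,v),.038)-O)*1000,1))
E
python3 -c "
from h import *
rep()
plate('w11')"
```

```text
t 16.88 tcp jig [-110.3    1.3   20.1] F [-0.2 -0.2  0.4] w 0.001 g 0.0
tool axes in jig
 [[-1.     0.005  0.005]
 [ 0.005  1.    -0.004]
 [-0.005 -0.004 -1.   ]]
plate edge 290 200 [-161.3  -10.8   38. ]
plate edge 355 200 [-161.2   16.6   38. ]
plate edge 360 328 [-99.6  20.6  38. ]
plate edge 365 327 [-100.1   23.    38. ]
```

Call:
{"method": "move_arm", "body": {"series": [0, -0.4, 0, 0, 0, 0, 0, 0, -0.4, 0, 0, 0, 0, 0, 0, -0.4, 0, 0, 0, 0, 0, 0, -0.4, 0, 0, 0, 0, 0]}}

```text
time: 17.42
tool_pos: [0.4831, 0.1005, 0.02]
tcp_rot: [-0.241, 3.128, -0.006]
wrist_force: [-0.4, -0.1, -0.3]
width: 0.001
grip_force: 0.2
```

Call:
{"method": "move_arm", "body": {"series": [0, -0.4, 0, 0, 0, 0, 0, 0, -0.4, 0, 0, 0, 0, 0, 0, -0.4, 0, 0, 0, 0, 0, 0, -0.2, 0, 0, 0, 0, 0, 0, 0, 0, 0, 0, 0, 0]}}

```text
time: 18.05
tool_pos: [0.497, 0.1027, 0.0202]
tcp_rot: [-0.241, 3.127, -0.006]
wrist_force: [-0.3, -0.1, 0.1]
width: 0.001
grip_force: 0.0
```

```bash
python3 -c "
from h import *
rep()
print(read_state()['q'])
plate('w12')"
```

```text
t 18.05 tcp jig [-80.5   1.1  20.2] F [-0.3 -0.1  0.1] w 0.001 g 0.0
tool axes in jig
 [[-1.     0.005  0.005]
 [ 0.005  1.    -0.004]
 [-0.005 -0.004 -1.   ]]
[ 0.15765785  0.15519332  2.1319559  -0.00565901  0.84981515 -1.56335266]
plate edge 290 200 [-131.4  -10.9   38. ]
plate edge 355 200 [-131.3   16.4   38. ]
plate edge 360 326 [-70.8  20.4  38. ]
plate edge 365 327 [-70.2  22.8  38. ]
```

Call:
{"method": "move_arm", "body": {"series": [0, 0.3, 0, 0, 0, -8, 0, 0, 0, 0, 0, 0, -8, 0, 0, 0, 0, 0, 0, -9, 0, 0, 0, 0, 0, 0, 0, 0]}}

```text
time: 18.6
tool_pos: [0.4872, 0.1012, 0.0163]
tcp_rot: [-0.21, 2.702, 0.04]
wrist_force: [0.4, 0.2, -0.2]
width: 0.001
grip_force: 0.0
```

```bash
python3 -c "
from h import *
rep([-74,1.5,19.5])
print(read_state()['q'])
plate('w13')"
```

```text
t 18.6 tcp jig [-90.4   1.2  16.3] F [ 0.4  0.2 -0.2] w 0.001 g 0.0
tool axes in jig
 [[-0.908  0.005  0.418]
 [ 0.002  1.    -0.006]
 [-0.418 -0.004 -0.908]]
shift cm in tool [-1.62  0.04  0.4 ]
[ 0.15908445 -0.08018553  2.4703068  -0.0190583   0.31983791 -1.55015524]
plate edge 290 200 [-163.3   -7.7   38. ]
plate edge 355 200 [-163.3   13.3   38. ]
plate edge 360 200 [-163.3   14.9   38. ]
plate edge 365 200 [-163.3   16.5   38. ]
```

Call:
{"method": "move_arm", "body": {"series": [0, -0.8, 0, 0.2, 0, 0, 0, 0, -0.8, 0, 0.2, 0, 0, 0, 0, -0.3, 0, 0.13, 0, 0, 0, 0, -0.3, 0, 0.13, 0, 0, 0, 0, 0, 0, 0, 0, 0, 0]}}

```text
time: 19.27
tool_pos: [0.5183, 0.106, 0.0252]
tcp_rot: [-0.209, 2.692, 0.041]
wrist_force: [-6.0, -1.0, 10.5]
width: -0.0
grip_force: 4.8
```

```bash
python3 -c "
from h import *
rep([-50,1.5,19.5])
snap('wrist','w14');lab('w14',250,330)"
```

```text
t 19.27 tcp jig [-58.9   1.   25.2] F [-6.  -1.  10.5] w -0.0 g 4.8
tool axes in jig
 [[-0.904  0.005  0.428]
 [ 0.002  1.    -0.006]
 [-0.428 -0.004 -0.904]]
shift cm in tool [-0.56  0.05  0.9 ]
250 .......4WW22222222222222222222WWWWWWW22.........
253 .......2WW32222222222222222222WWWWWW322.........
256 .......1WWW2222222222222222223WWWWWW222.........
259 ........WWW5222222222222222225WWWWWW222.........
262 ........WWWW52222222222222222WWWWWW3221.........
265 ........WWWWW53W2222222222W5WWWWWWWW421G........
268 ........WWWWWWW52222222222WWWWWWWWWW33.....11111
271 ........2WW33433W222222222333WW3344433.....1111.
274 .........33333322222222222222223333332...111111.
277 .........33333333332222222223333333332...11111..
280 .1.......22222222222222222222222222232...11111..
283 .........22222222222222222222222222222...1111...
286 .........22222222222222222222222222222...11111..
289 .....1...12222222222222222222222222222..111111..
292 ..........22222222222221..22222222222...111111..
295 .111......22222222222221..22222222222...1.111...
298 .11111....22222222222221..22222222222...11111..1
301 .111111...22222211122221..22221112222...11111..1
304 .111111...22222....22221..2222....222...11111..1
307 .111111...2222.....2222...2222.....22..111111..1
310 ..GGGGGGGGGGGG.....2222...2222.....GGGGGGGG1..11
313 ..GGGWGGGGGGG1.....2222...2222....1GGGGGGGG1..11
316 ..GWWW4GGGGGG2.....2222...2222......33333333..11
319 1..4W4GG1.1GG2.....2222...22221.....33333333..11
322 1..GGGG111.1G......2222...22221.....33333333..11
325 1..GGGG.11113......2222...22222.....33333333.111
328 ...GGGG..1114......2222...22222.....24444443.111
```

Call:
{"method": "move_arm", "body": {"series": [0, -0.34, 0, -0.72, 0, 0, 0, 0, 0.9, 0, -0.42, 0, 0, 0, 0, 0.9, 0, -0.42, 0, 0, 0, 0, 0.4, 0, -0.2, 0, 0, 0, 0, 0, 0, 0, 0, 0, 0]}}

```text
time: 19.95
tool_pos: [0.4912, 0.1018, 0.0311]
tcp_rot: [-0.209, 2.694, 0.041]
wrist_force: [0.6, -1.0, 0.8]
width: -0.006
grip_force: 0.0
```

```bash
python3 -c "
from h import *
print([(J.T@(onz(load('w14'),(365,v),z)-O)*1000).round(1) for v,z in ((309,.038),(314,.038),(328,.047))])
rep([-81,1.5,18.5])
print(read_state()['q'])
snap('wrist','w15');lab('w15',250,345)"
```

```text
[array([-61.8,  23.1,  38. ]), array([-57.7,  23.5,  38. ]), array([-59.4,  22.5,  47. ])]
t 19.95 tcp jig [-86.3   1.2  31.1] F [ 0.6 -1.   0.8] w -0.006 g 0.0
tool axes in jig
 [[-0.905  0.005  0.426]
 [ 0.003  1.    -0.006]
 [-0.426 -0.004 -0.905]]
shift cm in tool [0.06 0.04 1.37]
[ 0.15909684 -0.10766326  2.46000702 -0.01760253  0.34938255 -1.55149735]
250 ........555322222222222222225555555522..........
253 ........555552222222222222225555WW5322..........
256 ........45WWWW522222222225555555WWW222..........
259 ........2WWWW5552222222225555555WWW322..........
262 ........1WWWWWW52555555225555555WWWW32..........
265 .........WWWWWWW555555555555555WWWW432G.........
268 .........WWWWWWWW55555555555555WWWW331..........
271 .........WWWWWWWWWW55555555WWWWWWWW33...........
274 .........WWWWWWWWWWWW555555WWWWWWW432...........
277 .........3WWWWWWWWWWWWWWWWWWWWWWWWW43...........
280 .........2WWWWWWWWWWWWWWWWWWWWWWWWW33...........
283 ..........WWWWWWWWWWWWWWWWWWWWWWWWW32...........
286 ..........WWWWWWWWWWWWWWWWWWWWWWWW432.....1.1...
289 ..........WWWWWWWWWWWWWWWWWWWWWWWWW32...11.1...
[... 255 characters left out ...]
..1111....1
307 ...1.......222.....2222...2222.....2...1.11.....
310 1..........222.....2222...2222.....2...1111.....
313 ......1....222.....2222...2222.....1..11.11...1.
316 1..........122.....2222...2222...........11....1
319 ............21.....2222...22221..........1...111
322 .1......1...2......2222...22221.......111.....11
325 ............2......2222..G22222.......111.......
328 ............2......2222...22222..........1...1.1
331 .....GGGGGGGG.....12222...22222......GGGG.....1.
334 .....GGW5GGGG........23...23.........22221..11.1
337 .....4W53G.G..........2...2...........3332..1.1.
340 .....GGGG.................2...........2332.11...
343 ...1..GGG..............................332...11.
```

Call:
{"method": "move_arm", "body": {"series": [0, 0, 0, 0.6, 0, 0, 0, 0, 0, 0, 0.6, 0, 0, 0, 0, 0, 0, 0, 0, 0, 0, 0, 0, 0, 0, 0, 0, 0]}}

```text
time: 20.5
tool_pos: [0.497, 0.1027, 0.0203]
tcp_rot: [-0.209, 2.694, 0.041]
wrist_force: [-0.4, 0.6, -0.0]
width: 0.001
grip_force: 0.0
```

```bash
python3 -c "
from h import *
rep([-64,1,19.5])"
```

```text
t 20.5 tcp jig [-80.4   1.1  20.3] F [-0.4  0.6 -0. ] w 0.001 g 0.0
tool axes in jig
 [[-0.905  0.005  0.426]
 [ 0.003  1.    -0.006]
 [-0.426 -0.004 -0.905]]
shift cm in tool [-1.45 -0.    0.77]
```

Call:
{"method": "move_arm", "body": {"series": [0, -0.45, 0, 0.23, 0, 0, 0, 0, -0.45, 0, 0.23, 0, 0, 0, 0, -0.45, 0, 0.22, 0, 0, 0, 0, -0.27, 0, 0.13, 0, 0, 0, 0, 0, 0, 0, 0, 0, 0]}}

```text
time: 21.12
tool_pos: [0.5153, 0.1055, 0.0203]
tcp_rot: [-0.209, 2.694, 0.041]
wrist_force: [-0.3, 0.1, 0.4]
width: 0.001
grip_force: 0.0
```

```bash
cat >> h.py <<'E'
def pl(name):
    im=snap("wrist",name); c=load(name); h=cv2.cvtColor(im,cv2.COLOR_RGB2HSV).astype(int)
    for u in (262,280,359,362,365):
        col=h[:,u]; g=(col[:,0]>50)&(col[:,0]<90)&(col[:,1]>90)&(col[:,2]>20)
        v=[i for i in range(240,360) if g[i:i+2].all()]
        if v: print("plate",u,v[0],np.round(J.T@(onz(c,(u,v[0]),.038)-O)*1000,1))
E
python3 -c "
from h import *
rep()
pl('w16')"
```

```text
t 21.12 tcp jig [-61.9   1.   20.3] F [-0.3  0.1  0.4] w 0.001 g 0.0
tool axes in jig
 [[-0.905  0.005  0.426]
 [ 0.003  1.    -0.006]
 [-0.426 -0.004 -0.904]]
plate 262 321 [-61.9 -26.4  38. ]
plate 280 322 [-61.  -17.8  38. ]
plate 359 322 [-61.1  20.1  38. ]
plate 362 322 [-61.1  21.5  38. ]
plate 365 322 [-61.1  23.   38. ]
```

Call:
{"method": "move_arm", "body": {"series": [0, -0.27, 0, 0.13, 0, 0, 0, 0, -0.27, 0, 0.13, 0, 0, 0, 0, -0.27, 0, 0.13, 0, 0, 0, 0, -0.27, 0, 0.13, 0, 0, 0, 0, 0, 0, 0, 0, 0, 0]}}

```text
time: 21.8
tool_pos: [0.5273, 0.1074, 0.0202]
tcp_rot: [-0.209, 2.693, 0.041]
wrist_force: [1.0, 1.0, -1.0]
width: -0.001
grip_force: 0.0
```

```bash
python3 -c "
from h import *
rep()
pl('w17')"
```

```text
t 21.8 tcp jig [-49.8   1.   20.2] F [ 1.  1. -1.] w -0.001 g 0.0
tool axes in jig
 [[-0.904  0.005  0.427]
 [ 0.003  1.    -0.006]
 [-0.427 -0.004 -0.904]]
plate 262 319 [-51.4 -26.2  38. ]
plate 280 320 [-50.6 -17.7  38. ]
plate 359 319 [-51.5  19.8  38. ]
plate 362 319 [-51.5  21.3  38. ]
plate 365 319 [-51.5  22.7  38. ]
```

Call:
{"method": "move_arm", "body": {"series": [0, -0.27, 0, 0.13, 0, 0, 0, 0, -0.27, 0, 0.13, 0, 0, 0, 0, -0.27, 0, 0.13, 0, 0, 0, 0, -0.09, 0, 0.04, 0, 0, 0, 0, 0, 0, 0, 0, 0, 0]}}

```text
time: 22.48
tool_pos: [0.5365, 0.1088, 0.0199]
tcp_rot: [-0.209, 2.694, 0.041]
wrist_force: [-2.2, -0.2, 1.2]
width: 0.002
grip_force: 1.0
```

```bash
python3 -c "
from h import *
rep()
pl('w18')"
```

```text
t 22.48 tcp jig [-40.4   0.9  19.9] F [-2.2 -0.2  1.2] w 0.002 g 1.0
tool axes in jig
 [[-0.905  0.005  0.426]
 [ 0.003  1.    -0.006]
 [-0.426 -0.004 -0.905]]
plate 262 319 [-42.6 -26.2  38. ]
plate 280 320 [-41.8 -17.7  38. ]
plate 359 319 [-42.7  19.7  38. ]
plate 362 320 [-41.9  21.2  38. ]
plate 365 319 [-42.7  22.5  38. ]
```

Call:
{"method": "move_arm", "body": {"series": [0, -0.09, 0, 0.04, 0, 0, 0, 0, -0.09, 0, 0.04, 0, 0, 0, 0, 0, 0, 0, 0, 0, 0]}}

```text
time: 22.9
tool_pos: [0.5368, 0.1088, 0.0194]
tcp_rot: [-0.209, 2.697, 0.04]
wrist_force: [-9.6, -2.3, 8.7]
width: -0.004
grip_force: 5.7
```

Call:
{"method": "move_arm", "body": {"series": [0, -0.09, 0, 0.04, 0, 0, 0, 0, 0, 0, 0, 0, 0, 0]}}

```text
time: 23.15
tool_pos: [0.5369, 0.1088, 0.0192]
tcp_rot: [-0.21, 2.699, 0.04]
wrist_force: [-15.5, -4.0, 14.5]
width: -0.002
grip_force: 9.4
```

Call:
{"method": "move_arm", "body": {"series": [0, 0.9, 0, -0.42, 0, 0, 0, 0, 1.8, 0, -0.85, 0, 0, 0, 0, 1, 0, -4, 0, 0, 0, 0, 0, 0, -4, 0, 8, 0, 0, 0, 0, -4, 0, 8, 0]}}

```text
time: 23.78
tool_pos: [0.4538, 0.0965, 0.1273]
tcp_rot: [-0.23, 2.975, 0.012]
wrist_force: [1.4, 0.1, 0.6]
width: -0.003
grip_force: 0.0
```

Call:
{"method": "move_arm", "body": {"series": [0, 0, 0, -4, 0, 9, 0, 0, -3, 0, -4, 0, 0, 0, 0, -4, 0, -4, 0, 0, 0, 0, -4, 0, -4, 0, 0, 0, 0, 0, 0, 0, 0, 0, 0]}}

```text
time: 24.4
tool_pos: [0.5622, 0.1139, 0.2906]
tcp_rot: [-0.24, 3.119, -0.005]
wrist_force: [0.6, -0.8, -0.4]
width: -0.001
grip_force: 0.0
```

```bash
python3 - <<'E'
from h import *
rep()
snap('wrist','w19')
c=load('w19')
pr=lambda X: cv2.projectPoints(np.array([O+J@np.array(X)/1000]),np.array(c['rvec']),np.array(c['tvec']),np.array(c['camera_matrix']),None)[0].ravel().round(1)
print(pr([-116,0,41]),pr([-38.5,0,38]),pr([-37.5,0,47]),pr([-116,30,36]),pr([-116,-30,36]))
v=int(pr([-37.5,0,47])[1]);u=int(pr([-37.5,0,47])[0])
lab('w19',v-75,v+30,u-50,u+52,2)
E
```

```text
t 24.4 tcp jig [-14.3   1.9 290.6] F [ 0.6 -0.8 -0.4] w -0.001 g 0.0
tool axes in jig
 [[-1.     0.005  0.013]
 [ 0.005  1.    -0.004]
 [-0.013 -0.004 -1.   ]]
[319.  108.6] [319.4 177.9] [319.4 179.8] [345.4 108.8] [292.7 109. ]
104 yyyyyyyyyyyyyyyyyyyyyyyyyyyyyyyyyyyyyyyyyyyyyyyyyyy
106 yyyyyyyyyyyyyyyyyyyyyyyyyyyyyyyyyyyyyyyyyyyyyyyyyyy
108 yy22222....11.2333333333333333333221111.222244554yy
110 y222222..1.111145555555555555555552.222.2223WWWWWyy
112 y122222..2.122135555555555555555552.222.2223WWWWWyy
114 y122222.121122135W5555W555WW5555522.222.2224WWWWWyy
116 y233332..2112223WWWWWWWWWWWWW555522.222.22224WWW5yy
118 y23332....122223WWWWWWWWWWWWW555522.222.22223WWW5yy
120 y23331.....22223WWWWWWWWWWWWW555552.222.22223WWW5yy
122 y233321....22223WWWWWWWWWWWWW555552.222.22224WWW5yy
124 y233333....12223WWWWW34WWWWWW555532.222.2224WWWW5yy
126 yy33333.11..2222WW43333WWWWWW555522.222.333WWWWW5yy
128 yy33333111....2133333333WWWWWW55532.222.333WWWWW5yy
130 yy33333.1.......33333333WWWWW555552.222.222WWWWW5yy
132 yy23333.........33333333WWWW5555552.222.222WWWWW5yy
134 yy233331........33333333WW
[... 1397 characters left out ...]
44444444WWWWWWW12222WWWW5yyy
186 yyy4W3331...GGG343G434344444444WWWWWWW22223WWWW5yyy
188 yyy4W3331...GGG132GGG1GGGGGGGGGGGGGGG322222WWWW5yyy
190 yyy4W3331...GGGGGGGGGGGGGGGGGGGGGGGGGG22222WWWW5yyy
192 yyy433332...GGGGGGGGGGGGGGGGGGGGGyyGGG.2222WWWW5yyy
194 yyy333331....GGGGGGGGGGGG222GGGGGGGGGG.2222WWWW5yyy
196 yyy333331....GGGGG.........GGGGGG21GGG22223WWWW5yyy
198 yyyy33332....GGGGGy....y...GGGGGG33GG222223WWWW5yyy
200 yyy233332....GGGGG.....G.G..GGGGGGGGG2.2223WWWW5yyy
202 yyyy33333....GGGGGGGGGGGGGGGGGGGGyyGG2.2223WWWW5yyy
204 yyyy32332...GGGGGGGGGGGGGGGGGGGGGGGGG2.2223WWWW5yyy
206 yyyy22222....111111111111111111111111112223WWWW5yyy
208 yyyy22222...1111111111111111111111111122224WWWW4yyy
```

Call:
{"method": "move_arm", "body": {"series": [8.5, -2.3, -0.1, 0, 0, 0, 0, 8.5, -2.3, -0.1, 0, 0, 0, 0, 8.5, -2.3, 0, 0, 0, 0, 0, 8.5, 0, 0, 0, 0, 0, 0, 8.5, 0, 0, 0, 0, 0, 0]}}

```text
time: 25.08
tool_pos: [0.6242, 0.1216, 0.2852]
tcp_rot: [-0.242, 3.131, -0.007]
wrist_force: [0.3, 0.6, 0.4]
width: 0.994
grip_force: 0.0
```

```bash
python3 - <<'E'
from h import *
rep([54.5,0,220])
snap('wrist','w20'); lab('w20',270,400,230,410,4)
E
```

```text
t 25.07 tcp jig [ 48.2  -0.3 285.2] F [0.3 0.6 0.4] w 0.994 g 0.0
tool axes in jig
 [[-1.     0.005  0.001]
 [ 0.005  1.    -0.004]
 [-0.001 -0.004 -1.   ]]
shift cm in tool [-0.62  0.06  6.52]
270 yyyyyyyyyyyyyyy222.252552531153yyyyyyyyyyyyyy
274 yyyyyyyyyyyyyyy222.5W2WW3WW33WWyyyyyyyyyyyyyy
278 2222223yyyyyyyy222.WW2554WW33WWyyyyyyyyyyyyyy
282 22222222222223y2232WW2444WW33WWyyyyyyyyyyyyyy
286 5443332222222225W52WW2WWWWW33WWyyyyyyyyyyyyyy
290 235WWWW544333225W52WW2WWWWW23WWyyyyyyyyyyyyyy
294 2222222234WWWW55552WW2525W523WW2223yyyyyyyyyy
298 2222222222222223552W5341355235522222222223yyy
302 222222222222222255255334W55245533322222222222
306 2222222222222222222222222222234WWWW5443332222
310 22222222222222222222222222222222222234WWWW544
314 222222222222222222222222222222222222222222234
318 222222222222222222222222222222222222222222222
322 222222222222222222222222222222222222222222222
326 222222222222222222222222222222222222222222222
330 222222222222222222222222222222222222222222222
334 222222222222222222222222222222222222222222222
338 222222222222222222222222222222222222222222222
342 222222222222222222222222222222222222222222222
346 222222222222222222222222222222222222222222222
350 222222222222222222222222222222222222222222222
354 222222222222222222222222222222222222222222222
358 222222222222222222222222222222222222222222222
362 222222222222222222222222222222222222222222222
366 222222222222222222222222222222222222222222222
370 222222222222222222222222222222222222222222222
374 222222222222222222222222222222222222222222222
378 222222222222222222222222222222222222222222222
382 222222222222222222222222222222222222222222222
386 222222222222222222222222222222222222222222222
390 222222222222222222222222222222222222222222222
394 222222222222222222222222222222222222222222222
398 222222222222222222222222222222222222222222222
```

```bash
python3 - <<'E'
from h import *
c=load('w20');a=np.linspace(0,2*np.pi,90)
for h0 in (0,4):
  for th in (2.1,2.2,2.25):
    x=17.5-85*np.cos(th-.1745);z=170+h0+85*np.sin(th-.1745)
    P=np.array([O+J@np.array([x+21.5*np.cos(t),yy,z+21.5*np.sin(t)])/1000 for t in a for yy in(-18.5,18.5)])
    q=cv2.projectPoints(P,np.array(c['rvec']),np.array(c['tvec']),np.array(c['camera_matrix']),None)[0][:,0]
    print(h0,th,round(x,1),round(z,1),q.min(0).round(),q.max(0).round())
E
```

```text
0 2.1 47.0 249.7 [287. 229.] [354. 299.]
0 2.2 54.8 246.4 [288. 239.] [353. 308.]
0 2.25 58.6 244.4 [288. 244.] [352. 312.]
4 2.1 47.0 253.7 [286. 231.] [354. 302.]
4 2.2 54.8 250.4 [287. 241.] [354. 311.]
4 2.25 58.6 248.4 [288. 246.] [353. 315.]
```

Call:
{"method": "move_arm", "body": {"series": [8.5, -0.2, 0.04, 2.3, 0, 0, 0, 8.5, -0.2, 0, 2.2, 0, 0, 0, 8.5, 0, 0, 2.2, 0, 0, 0, 8.5, 0, 0, 0, 0, 0, 0]}}

```text
time: 25.62
tool_pos: [0.6277, 0.1222, 0.2173]
tcp_rot: [0.242, -3.132, 0.007]
wrist_force: [-0.5, 0.6, 0.7]
width: 0.996
grip_force: 0.0
```

Call:
{"method": "move_arm", "body": {"series": [3, 0, 0, 0, 0, 0, 0, 3, 0, 0, 0, 0, 0, 0, 3, 0, 0, 0, 0, 0, 0, 3, 0, 0, 0, 0, 0, 0, 3, 0, 0, 0, 0, 0, 0], "grip_force": 40}}

```text
time: 26.25
tool_pos: [0.6311, 0.1226, 0.2211]
tcp_rot: [-0.241, 3.125, -0.006]
wrist_force: [0.3, -1.1, 5.0]
width: 0.425
grip_force: 44.6
```

```bash
python3 - <<'E'
from h import *
rep()
E
```

```text
t 26.25 tcp jig [ 55.1  -0.4 221.1] F [ 0.3 -1.1  5. ] w 0.425 g 44.6
tool axes in jig
 [[-1.     0.005  0.007]
 [ 0.005  1.    -0.004]
 [-0.007 -0.004 -1.   ]]
```

```bash
python3 - <<'E'
import numpy as np
a=np.append(np.arange(2.2,0.75,-0.1),np.arange(0.75,0.1,-.05))
x=17.5-85*np.cos(a-np.radians(10));z=85*np.sin(a-np.radians(10))
X=np.round(-(x-x[0])/10,2);Z=np.round(-(z-z[0])/10,2)
for i in range(len(a)-1): print(round(a[i+1],2),round(X[i+1]-X[i],2),round(Z[i+1]-Z[i],2), round(x[i+1]-x[0]+55.1,1),round(z[i+1]-z[0]+221.1,1))
E
```

```text
2.1 0.78 -0.33 47.3 224.4
2.0 0.81 -0.26 39.2 227.0
1.9 0.83 -0.17 30.9 228.7
1.8 0.85 -0.09 22.4 229.6
1.7 0.85 0.0 13.9 229.6
1.6 0.84 0.08 5.5 228.8
1.5 0.84 0.16 -2.9 227.2
1.4 0.81 0.25 -11.0 224.7
1.3 0.78 0.33 -18.8 221.4
1.2 0.75 0.4 -26.3 217.4
1.1 0.71 0.48 -33.4 212.6
1.0 0.65 0.54 -39.9 207.2
0.9 0.59 0.61 -45.8 201.1
0.8 0.53 0.66 -51.1 194.5
0.75 0.24 0.35 -53.5 191.0
0.7 0.23 0.36 -55.8 187.4
0.65 0.2 0.38 -57.8 183.6
0.6 0.19 0.38 -59.7 179.8
0.55 0.16 0.39 -61.3 175.9
0.5 0.15 0.4 -62.8 171.9
0.45 0.12 0.4 -64.0 167.9
0.4 0.11 0.42 -65.1 163.7
0.35 0.08 0.41 -65.9 159.6
0.3 0.07 0.42 -66.6 155.4
0.25 0.04 0.43 -67.0 151.1
0.2 0.02 0.42 -67.2 146.9
0.15 0.0 0.42 -67.2 142.7
```

Call:
{"method": "move_arm", "body": {"series": [3, 0.78, 0, -0.33, 0, 0, 0, 3, 0.81, 0, -0.26, 0, 0, 0, 3, 0.83, 0, -0.17, 0, 0, 0, 3, 0.85, 0, -0.09, 0, 0, 0]}}

```text
time: 26.75
tool_pos: [0.5983, 0.1173, 0.2299]
tcp_rot: [-0.241, 3.125, -0.007]
wrist_force: [1.3, -1.9, 7.7]
width: 0.422
grip_force: 44.8
```

Call:
{"method": "move_arm", "body": {"series": [3, 0.85, 0, 0, 0, 0, 0, 3, 0.84, 0, 0.08, 0, 0, 0, 3, 0.84, 0, 0.16, 0, 0, 0, 3, 0.81, 0, 0.25, 0, 0, 0]}}

```text
time: 27.25
tool_pos: [0.5633, 0.1116, 0.2242]
tcp_rot: [-0.241, 3.129, -0.008]
wrist_force: [-4.0, -3.0, 7.3]
width: 0.423
grip_force: 45.0
```

```bash
python3 - <<'E'
from h import *
rep()
E
```

```text
t 27.25 tcp jig [-13.5  -0.6 224.2] F [-4.  -3.   7.3] w 0.423 g 45.0
tool axes in jig
 [[-1.     0.005  0.002]
 [ 0.005  1.    -0.005]
 [-0.002 -0.005 -1.   ]]
```

Call:
{"method": "move_arm", "body": {"series": [3, 0.78, 0, 0.33, 0, 0, 0, 3, 0.75, 0, 0.4, 0, 0, 0, 3, 0.71, 0, 0.48, 0, 0, 0, 3, 0.33, 0, 0.27, 0, 0, 0]}}

```text
time: 27.75
tool_pos: [0.5355, 0.1071, 0.2063]
tcp_rot: [0.241, -3.129, 0.009]
wrist_force: [-4.5, -4.0, 2.4]
width: 0.424
grip_force: 44.1
```

Call:
{"method": "move_arm", "body": {"series": [3, 0.32, 0, 0.27, 0, 0, 0, 3, 0.3, 0, 0.3, 0, 0, 0, 3, 0.29, 0, 0.31, 0, 0, 0, 3, 0, 0, 0, 0, 0, 0]}}

```text
time: 28.25
tool_pos: [0.5272, 0.1057, 0.1969]
tcp_rot: [0.241, -3.129, 0.009]
wrist_force: [-3.9, -4.1, -1.4]
width: 0.425
grip_force: 43.7
```

```bash
python3 - <<'E'
from h import *
rep()
E
```

```text
t 28.25 tcp jig [-50.2  -0.7 196.9] F [-3.9 -4.1 -1.4] w 0.425 g 43.7
tool axes in jig
 [[-1.     0.005 -0.003]
 [ 0.005  1.    -0.006]
 [ 0.003 -0.006 -1.   ]]
```

Call:
{"method": "move_arm", "body": {"series": [3, 0.13, 0, 0.17, 0, 0, 0, 3, 0.12, 0, 0.17, 0, 0, 0, 3, 0, 0, 0, 0, 0, 0]}}

```text
time: 28.62
tool_pos: [0.5248, 0.1053, 0.1936]
tcp_rot: [0.241, -3.129, 0.009]
wrist_force: [-3.2, -5.2, -0.9]
width: 0.427
grip_force: 43.8
```

Call:
{"method": "move_arm", "body": {"series": [3, 0.12, 0, 0.18, 0, 0, 0, 3, 0.12, 0, 0.18, 0, 0, 0, 3, 0, 0, 0, 0, 0, 0]}}

```text
time: 29.0
tool_pos: [0.5224, 0.1049, 0.1899]
tcp_rot: [0.241, -3.129, 0.009]
wrist_force: [-3.7, -3.5, -1.8]
width: 0.419
grip_force: 43.7
```

Call:
{"method": "move_arm", "body": {"series": [3, 0.1, 0, 0.18, 0, 0, 0, 3, 0.1, 0, 0.19, 0, 0, 0, 3, 0, 0, 0, 0, 0, 0]}}

```text
time: 29.38
tool_pos: [0.5201, 0.1046, 0.1861]
tcp_rot: [0.241, -3.129, 0.009]
wrist_force: [-4.0, -4.5, -2.9]
width: 0.428
grip_force: 43.7
```

Call:
{"method": "move_arm", "body": {"series": [3, 0.1, 0, 0.19, 0, 0, 0, 3, 0.09, 0, 0.19, 0, 0, 0, 3, 0, 0, 0, 0, 0, 0]}}

```text
time: 29.75
tool_pos: [0.5182, 0.1042, 0.1823]
tcp_rot: [0.241, -3.129, 0.009]
wrist_force: [-4.0, -4.6, -1.3]
width: 0.424
grip_force: 43.8
```

Call:
{"method": "move_arm", "body": {"series": [3, 0.08, 0, 0.19, 0, 0, 0, 3, 0.08, 0, 0.19, 0, 0, 0, 3, 0, 0, 0, 0, 0, 0]}}

```text
time: 30.12
tool_pos: [0.5167, 0.104, 0.1789]
tcp_rot: [0.241, -3.129, 0.009]
wrist_force: [-5.1, -4.4, 0.8]
width: 0.421
grip_force: 44.0
```

Call:
{"method": "move_arm", "body": {"series": [3, 0.03, 0, 0.1, 0, 0, 0, 3, 0, 0, 0, 0, 0, 0, 3, 0, 0, 0, 0, 0, 0]}}

```text
time: 30.5
tool_pos: [0.5164, 0.1039, 0.1782]
tcp_rot: [0.241, -3.129, 0.009]
wrist_force: [-5.8, -5.4, 2.3]
width: 0.423
grip_force: 44.1
```

Call:
{"method": "move_arm", "body": {"series": [3, -0.02, 0, -0.06, 0, 0, 0, 3, 0, 0, 0, 0, 0, 0, 4.5, 0, 0, 0, 0, 0, 0, 6, 0, 0, 0, 0, 0, 0, 8.5, 0, 0, 0, 0, 0, 0]}}

```text
time: 31.12
tool_pos: [0.5204, 0.1056, 0.1806]
tcp_rot: [-0.241, 3.127, -0.006]
wrist_force: [0.6, -0.5, 0.1]
width: 0.89
grip_force: 0.0
```

Call:
{"method": "move_arm", "body": {"series": [8.5, 0, 0, 0, 0, 0, 0, 8.5, 0, 0, 0, 0, 0, 0, 8.5, 0, 0, 0, 0, 0, 0]}}

```text
time: 31.5
tool_pos: [0.5203, 0.1054, 0.1805]
tcp_rot: [-0.241, 3.128, -0.006]
wrist_force: [0.7, 0.1, 0.2]
width: 0.995
grip_force: 0.0
```

Call:
{"method": "move_arm", "body": {"series": [8.5, 0, 0, -2, 0, 0, 0, 8.5, 0, 0, -4, 0, 0, 0, 8.5, 0, 0, -4, 0, 0, 0, 8.5, 0, 0, -3, 0, 0, 0, 8.5, 0, 0, 0, 0, 0, 0]}}

```text
time: 32.12
tool_pos: [0.5215, 0.1061, 0.314]
tcp_rot: [-0.241, 3.121, -0.005]
wrist_force: [0.3, -0.3, 0.2]
width: 0.997
grip_force: 0.0
```

```bash
python3 - <<'E'
from h import *
rep()
snap('wrist','w21');c=load('w21')
a=np.linspace(0,2*np.pi,90)
for th in (0,.3,.5,.58,.65):
    x=17.5-85*np.cos(th-.1745);z=172+85*np.sin(th-.1745)
    P=np.array([O+J@np.array([x+21.5*np.cos(t),yy,z+21.5*np.sin(t)])/1000 for t in a for yy in(-18.5,18.5)])
    q=cv2.projectPoints(P,np.array(c['rvec']),np.array(c['tvec']),np.array(c['camera_matrix']),None)[0][:,0]
    print(th,q.min(0).round(),q.max(0).round())
lab('w21',140,300,270,370,3)
E
```

```text
t 32.12 tcp jig [-55.7   0.6 314. ] F [ 0.3 -0.3  0.2] w 0.997 g 0.0
tool axes in jig
 [[-1.     0.005  0.011]
 [ 0.005  1.    -0.004]
 [-0.011 -0.004 -1.   ]]
0 [299. 184.] [341. 229.]
0.3 [297. 187.] [342. 237.]
0.5 [296. 195.] [344. 247.]
0.58 [295. 199.] [344. 252.]
0.65 [295. 204.] [344. 258.]
140 yyyyyyyyyyyyyyyyyyyyyyyyyyyyyyyyyy
143 yyyyyyyy2y2222yy221112112222222yyy
146 yy2323.....232222224552.2122WWW5yy
149 yy2223.....222225WW5552.22225WW5yy
152 yy3221.....2223WWWW55511222225W5yy
155 yyy22......222WWWWW555212.2224W4yy
158 yyy322.....232WWWWW5552122225WW4yy
161 yyy322.....2225WWWW555112223WWW4yy
164 yyy222.1...2225WWWW455212.335WW4yy
167 yyy322.....222WWWWW555212.22WWW4yy
170 yyy522.....2225WWWW555112222WWW4yy
173 yyy522.....2225WWWW554212.22WWW4yy
176 yyy532.....233WW5WW555212.22WWW4yy
179 yyy55W.....55WWWWWW555112122WWW4yy
182 yyy5WW.....5WWWWWWW555212.22WWW4yy
185 yyy5W5111..344WW455554212.22WWWyyy
188 yyy45W111..345W5545555112122WWWyyy
191 yyy45W112..35455444555212.22WWWyyy
194 yyy455112..2545W445555212.22WWWyyy
197 yyy455212.21.22444422.222122WWWyyy
200 yyy453111221.221
[... 605 characters left out ...]
48 yyyy441..3331332443332333222WW4yyy
251 yyyy341..4444512443555555222WW4yyy
254 yyyy342..1224412443145555233WW5yyy
257 yyyy344..2122522443215555223WW4yyy
260 yyyy455..21yyyy2443yyyy55223WW4yyy
263 yyyy4552.31y11y1443y11y55223WW4yyy
266 yyyy4551.21y11y2443y11134224WW4yyy
269 yyyy3531.12211y2443y111142145W4yyy
272 yyyy35522111111144321111145WWW4yyy
275 yyyyy552211111124432111114WWWW4yyy
278 yyyyy5552111111244321111135WWW4yyy
281 yyyyy555521WW41144322WW1235WWW4yyy
284 yyyyy555522WW41244322WW1335WWWyyyy
287 yyyyy5552334432444321432334WWWyyyy
290 yyyyy5552431114444421122434WWWyyyy
293 yyyyy55534421.55555312224454WWyyyy
296 yyyyy552444222455WWW222144225Wyyyy
299 yyyyy552344..154555W1..24453WWyyyy
```

```bash
python3 -c "
from workcell import *
print(finish_job())"
```

```text
the job is handed in; nothing more can be done
None
```

I handed the job in at about 32 s with the board home, the lever resting at about 0.55 rad with the pins on the board, and the gripper clear; no verdict came back. I did not check that the board stayed put after the lever came down, or that the bystanders had not moved.

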